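# Fetch the tub from behind the bottles for weighing

### The arm

A 7-joint arm with a two-finger parallel gripper is mounted at the origin on a cart in front of the work surface, level with it; the furniture and walls round the work are solid. World frame = base frame: x ahead of the robot, y to its left, z up, the work surface at z = 0. Lengths are in m, angles in rad, forces in N, time in s.
With the tool pointing down it reaches from about 0.425 to 0.925 m from the base axis. Payload 6.8 kg.
Tool frame: the origin (TCP) lies at the very end of the fingers, on their centre line; the grasp point (between the pads) lies 19 mm behind it (manip.grip_point_offset is the distance from the TCP to the grasp point, in m); z points along the fingers, y is the line along which they close (so a half turn about z gives the same grasp; the last joint's range is limited). The gripper opens to 85 mm and grips with 20 to 120 N. Pads are 22 mm wide; open, the fingers measure 114 mm over their backs; the gripper's body (76 mm by 85 mm) begins 54 mm behind the grasp point. The pads swing forward as they close: fully open they stand 13 mm farther back than shut.
Start: joints at [-1.22, 0.477, 0.022, 1.555, -0.011, 1.109, -0.083], TCP at [0.299, 0.605, 0.231] pointing down, gripper open.
Joint ranges: [-2.96, 2.96], [-0.34, 2.1], [-1.41, 1.46], [0.24, 2.44], [-1.37, 4.51], [0.17, 1.92], [-2.96, 2.96]. Speed limits (rad/s): [2.39, 2.39, 3.14, 3.14, 3.14, 3.14, 3.14].

### API

Orientations are given as a unit quaternion [w, x, y, z].
In Python, from cell import manip gives the robot as it stands. The module is installed in compiled form; this text tells all that it offers.
- The arm moves only by the shell command python3 -m pendant 'ROWS' [OPENING] [FORCE]. ROWS is JSON, a list of rows, each a list of 6 numbers: the shift along the world's x, y, z in units of 0.12 m (1.0 is 0.12 m), then the turn, a rotation vector about the world's x, y, z in units of 120 degrees (1.0 is 120 degrees). A call has 1 to 12 rows; each row is the pose to reach, as a shift and turn from the pose commanded when the call began; what a row does not reach only later rows make up. A row lasts 1/10 s, in which the tool goes at most 50 mm and 8.59 degrees, less where a joint would pass 70% of its speed; a pose out of reach is approached as far as the arm can. A call with a number of a shift or a turn outside -1 to 1 is refused whole. A call with a gripper value outside its range is refused whole. OPENING is the opening, from 0 (shut) to 1 (fully open), set as the call begins (- or left out, the last holds). The fingers move at their own pace and stop on an object; FORCE is the grip in N (left out, the last holds). Time passes only in rows, so rows that repeat a pose let the fingers close. It gives the time, the measured TCP pose, the force, the opening and the grip force at its end, in the units of the state.
- manip.state(): the state, without advancing time (a new reading comes with each control period).
- manip.read_camera(name): name is "side" or "top" or "wrist"; returns a dict with "color" (480x640x3 uint8, blue, green, red), "fx", "fy", "cx", "cy" (pixels), "R" (3x3) and "t" (3): a world point X has camera coordinates R X + t. Camera axes: x right, y down, z forward; pixel columns grow to the right and rows downward; lengths in m; the calibration is good to about 2 mm. A picture is of the moment at which its call begins. There is no depth.
- manip.sign_off(): hands the job in; it is judged then, once.
The state is a dict: "clock": time; "qpos": joint angles; "qvel": joint speeds; "effort": joint torques, N m; "eef_pos": TCP position; "tcp_rot": TCP orientation; "force": force on the tool from outside, world axes, zero at the start; "ft_torque": the same for the moment, N m; "width": opening from 0.0 (shut) to 1.0 (fully open); "grip_force": force on a finger pad.
Only numpy, scipy, OpenCV 4.12 (cv2) and the standard library are available. Lean on these libraries where they do the work, as an engineer would, in place of code of your own. Each camera call takes 0.05 s, during which the arm holds its last target. There are 200 camera calls.

### The job

The white tub behind the two brown bottles is due for weighing: first stand both bottles on the yellow side tray, then fetch the tub and set it upright on the middle of the balance pan. While the bottles are still on the tray, stand the black-capped vial in the middle of the green ring that the tub left free; then put each bottle back upright exactly where it stood on the white stand. Tip nothing over and leave the petri dish and the sachet alone.

Things in the scene. Friction and masses are not known exactly. Their poses are not given: they have to be found in the camera images.
- white_cap_bottle: Brown glass bottle with a ribbed white cap, 44 mm in diameter, 102 mm tall: straight body up to about 65 mm, shoulder above that, cap 36 mm wide at the top. Origin at the centre of its underside, z up. It starts on one of the two blue rings of the stand (either one), which is its place. About 0.1 kg.
- black_stopper_bottle: Brown glass bottle with a flat black stopper, 52 mm in diameter, 100 mm tall: straight body up to about 60 mm, shoulder above that, stopper 41 mm wide at the top. Origin at the centre of its underside, z up. It starts on the other blue ring, which is its place. About 0.12 kg.
- tub: Round white tub with a white lid (the lid stays on), 53 mm in diameter, 46 mm tall. Origin at the centre of its underside, z up. It starts on the green ring of the stand, behind the bottles. About 0.06 kg.
- vial: Small white sample vial with a black cap, 25 mm in diameter, 47 mm tall, cap from 37 mm up. Origin at the centre of its underside, z up. It starts upright on a cork mat, 3 mm thick and fixed, 110 by 198 mm. About 20 g.
- stand: Fixed white plate, 140 mm (its x) by 158 mm (its y), top face 10 mm above its origin, which is the centre of its underside; its -x side faces the robot, yaw within 0.22 rad. Flat printed rings: blue ring centres at (-25, +46) and (-25, -46) mm, green ring centre at (+30, 0) mm in its frame; blue rings 60 mm, green ring 62 mm across. A 6 mm steel rail runs along y at x = +64 mm, its top 37 mm above the bench.
- tray: Fixed shallow yellow tray, 120 mm (its x) by 160 mm (its y) outside, walls 4 mm thick and 12 mm high, inner floor 5 mm above the bench. Origin at the centre of its underside, yaw within 0.2 rad. Empty at the start; both bottles fit side by side along its y, for example at y = +40 and -40 mm.
- balance: Fixed grey bench balance, body 150 mm (x) by 125 mm (y), 31 mm high, with a round steel pan 90 mm across whose top is 40 mm above the bench. Origin at bench level under the middle of the pan; the small dark display is on its -x side, yaw within 0.25 rad.
- dish: Bystander: clear petri dish, 56 mm in diameter, 12 mm high, lying on the cork mat behind the vial and to its right (-y), its centre 60 to 77 mm from the vial's. Origin at the centre of its underside. Leave alone.
- sachet: Bystander: white and blue-green sachet, 70 x 50 x 10 mm, lying on the cork mat behind the vial and to its left (+y), its centre 74 to 91 mm from the vial's. Origin at the centre of its underside. Leave alone.
Not all that is in view belongs to the job. There is more than one size of the vial; the one meant has the size given above.

How it is judged:
On the way, in this order (a step that is already met when the one before it is completed fails the run):
1. both bottles stand released on the tray, with the tub still on the stand (x of white_cap_bottle in the frame of tray between -0.056 and 0.056 m and y of white_cap_bottle in the frame of tray between -0.076 and 0.076 m and z of white_cap_bottle in the frame of tray between -0.002 and 0.012 m and angle between each of white_cap_bottle, black_stopper_bottle's own z axis and vertical below 0.15 rad and contact force between each of white_cap_bottle, black_stopper_bottle and the fingers below 0.3 N and linear speed of each of white_cap_bottle, black_stopper_bottle below 0.03 m/s and x of black_stopper_bottle in the frame of tray between -0.056 and 0.056 m and y of black_stopper_bottle in the frame of tray between -0.076 and 0.076 m and z of black_stopper_bottle in the frame of tray between -0.002 and 0.012 m and distance of tub from where it was at the start of the episode below 0.02 m), for 0.2 s.
2. the tub stands released on the middle of the balance pan, with both bottles still on the tray (horizontal distance between tub and balance below 0.015 m and z of tub in the frame of balance between 0.034 and 0.046 m and angle between each of tub, white_cap_bottle, black_stopper_bottle's own z axis and vertical below 0.15 rad and contact force between each of tub, white_cap_bottle, black_stopper_bottle and the fingers below 0.3 N and linear speed of each of tub, white_cap_bottle, black_stopper_bottle below 0.03 m/s and x of white_cap_bottle in the frame of tray between -0.056 and 0.056 m and y of white_cap_bottle in the frame of tray between -0.076 and 0.076 m and z of white_cap_bottle in the frame of tray between -0.002 and 0.012 m and x of black_stopper_bottle in the frame of tray between -0.056 and 0.056 m and y of black_stopper_bottle in the frame of tray between -0.076 and 0.076 m and z of black_stopper_bottle in the frame of tray between -0.002 and 0.012 m), for 0.2 s.
3. the vial stands released on the green ring, with both bottles still on the tray and the tub on the pan (all of step 2 and x of vial in the frame of stand between 0.018 and 0.042 m and y of vial in the frame of stand between -0.012 and 0.012 m and z of vial in the frame of stand between 0.004 and 0.016 m and angle between vial's own z axis and vertical below 0.15 rad and contact force between vial and the fingers below 0.3 N and linear speed of vial below 0.03 m/s), for 0.2 s.
At the end, for the whole second after the job is handed in: Each bottle stands upright within 15 mm of where it stood at the start, the tub stands upright on the pan within 15 mm of its middle, and the vial stands upright on the stand within 12 mm of the green ring's centre along each of the stand's axes; all are released and at rest (distance of each of white_cap_bottle, black_stopper_bottle from where it was at the start of the episode below 0.015 m and angle between each of white_cap_bottle, black_stopper_bottle, tub, vial's own z axis and vertical below 0.15 rad and contact force between each of white_cap_bottle, black_stopper_bottle, tub, vial and the fingers below 0.3 N and linear speed of each of white_cap_bottle, black_stopper_bottle, tub, vial below 0.03 m/s and horizontal distance between tub and balance below 0.015 m and z of tub in the frame of balance between 0.034 and 0.046 m and x of vial in the frame of stand between 0.018 and 0.042 m and y of vial in the frame of stand between -0.012 and 0.012 m and z of vial in the frame of stand between 0.004 and 0.016 m); the robot touches nothing.
It fails at once if a bottle, the tub or the vial is tipped over (angle between any of white_cap_bottle, black_stopper_bottle, tub, vial's own z axis and vertical above 0.8 rad).
It fails at once if the petri dish or the sachet is moved more than 20 mm (distance of any of dish, sachet from where it was at the start of the episode above 0.02 m).
It also fails if it takes over 144 s, if anything falls off the work surface, if the arm or the gripper's body presses on something with over 40 N, if the wrist force passes 120 N, or if a joint passes its speed limit or range.

## Working session

There is one attempt and no reset: what is moved stays moved. The work goes in short steps, Python scripts to look and compute and a shell command to move; the robot and the scene stay as the last step left them, time stands still between calls to the robot, and variables do not carry over. Pictures are saved under pics/ and viewed, at most 14 in all, crops included, and the job is handed in when it is done.

```bash
mkdir -p pics; cat > h.py <<'E'
import numpy as np, cv2
from cell import manip
def cam(n,save=None):
    c=manip.read_camera(n); 
    for k in("R","t"): c[k]=np.array(c[k])
    if save: cv2.imwrite(f"pics/{save}.png",c["color"])
    return c
def ray(c,u,v,z):
    d=c["R"].T@np.array([(u-c["cx"])/c["fx"],(v-c["cy"])/c["fy"],1]); o=-c["R"].T@c["t"]
    return o+d*(z-o[2])/d[2]
def proj(c,X):
    p=c["R"]@np.array(X)+c["t"]; return np.array([c["fx"]*p[0]/p[2]+c["cx"],c["fy"]*p[1]/p[2]+c["cy"]])
E
python3 - <<'E'
from h import *
np.set_printoptions(precision=4,suppress=True)
for n in("top","side"):
    c=cam(n,n+"0"); print(n,c["fx"],c["cx"],c["cy"],-c["R"].T@c["t"],c["R"])
print(manip.state())
E
```

```text
top 550.1408288454373 324.6206928270447 237.94025802676222 [0.2577 0.0167 1.5765] [[ 0.0033 -0.9999  0.0106]
 [-0.9903 -0.0048 -0.139 ]
 [ 0.1391 -0.01   -0.9902]]
side 576.0317541840183 316.82608416753595 233.98855773254306 [-0.1453 -1.0925  0.7191] [[ 0.8806 -0.4738  0.007 ]
 [-0.2231 -0.4275 -0.8761]
 [ 0.4181  0.7699 -0.4821]]
{'clock': 0.1, 'qpos': array([-1.2201,  0.4777,  0.0223,  1.5563, -0.0115,  1.1093, -0.0831]), 'qvel': array([-0.0008, -0.0011,  0.0022, -0.0036,  0.0011,  0.0012, -0.0002]), 'effort': array([  0.0045, -59.7756,   1.6137, -28.1949,   0.0129,   0.0049,
         0.    ]), 'eef_pos': array([0.2987, 0.6047, 0.2304]), 'tcp_rot': array([-0.0001,  0.2274,  0.9738, -0.0008]), 'force': array([-0.8123, -0.1473,  0.052 ]), 'ft_torque': array([ 0.0295, -0.0439, -0.0397]), 'grip_force': 0.0, 'width': 0.999012135859284}
```

View pics/top0.png

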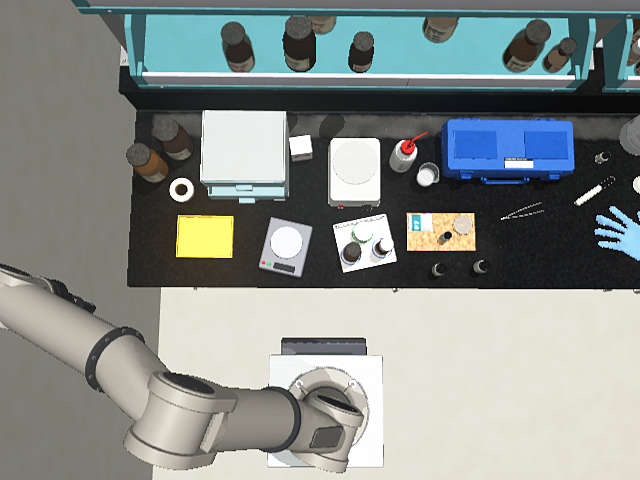

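View pics/side0.png

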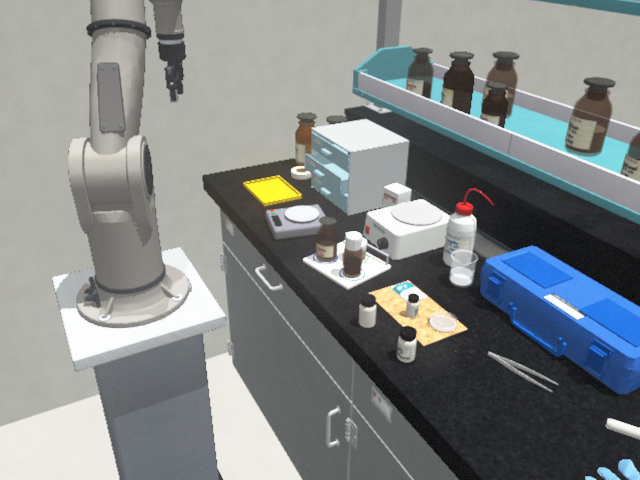

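Top view: tray (205,237), balance pan (286,241), stand (364,242) with the black-stopper bottle (352,252), white-cap bottle (382,247) and tub (362,235). Vial candidates are (446,238) on the cork, and (438,270) and (480,267) on the bare bench. The small one on the cork mat fits, because the other two are larger and stand off the mat. I'll confirm in an enlarged crop.

```bash
python3 - <<'E'
from h import *
np.set_printoptions(precision=4,suppress=True)
t=cv2.imread("pics/top0.png"); s=cv2.imread("pics/side0.png")
a=cv2.resize(t[205:285,330:490],None,fx=5,fy=5,interpolation=cv2.INTER_CUBIC)[:, :800]
b=cv2.resize(s[270:370,350:470],None,fx=2,fy=2,interpolation=cv2.INTER_CUBIC)
out=np.zeros((600,800,3),np.uint8); out[:400]=a; out[400:600,:240]=b
b2=cv2.resize(s[210:290,300:400],None,fx=2.5,fy=2.5,interpolation=cv2.INTER_CUBIC); out[400:600,260:510]=b2
cv2.imwrite("pics/crop1.png",out)
c=cam("top")
hsv=cv2.cvtColor(t,cv2.COLOR_BGR2HSV)
m=cv2.inRange(hsv,(22,120,120),(35,255,255)); k=max(cv2.findContours(m,0,2)[0],key=cv2.contourArea)
r=cv2.minAreaRect(k); P=np.array([ray(c,u,v,.012) for u,v in cv2.boxPoints(r)]); print("tray",P.mean(0),P)
# balance pan bright blob
m=cv2.inRange(hsv[215:270,262:310],(0,0,205),(179,40,255)); k=max(cv2.findContours(m,0,2)[0],key=cv2.contourArea)
e=cv2.fitEllipse(k); print("pan",e,ray(c,e[0][0]+262,e[0][1]+215,.04))
g=cv2.inRange(hsv[205:285,255:315],(0,0,60),(179,80,200));k=max(cv2.findContours(g,0,2)[0],key=cv2.contourArea)
r=cv2.minAreaRect(k);P=np.array([ray(c,u+255,v+205,.031) for u,v in cv2.boxPoints(r)]);print("bal",P.mean(0),P)
for n,u,v,z in(("tub",362,235,.056),("blk",352,252,.11),("wht",383,245,.112),("vial",446.5,237,.05)): print(n,ray(c,u,v,z))
w=manip.read_camera("wrist");cv2.imwrite("pics/wrist0.png",w["color"]);R=np.array(w["R"]);print(R,-R.T@np.array(w["t"]),w["fx"])
E
```

```text
tray [0.4817 0.3453 0.012 ] [[0.5421 0.4292 0.012 ]
 [0.543  0.2654 0.012 ]
 [0.4213 0.2621 0.012 ]
 [0.4206 0.4243 0.012 ]]
pan ((23.249738693237305, 30.477764129638672), (43.099937438964844, 51.30763626098633), 9.691146850585938) [0.4516 0.1119 0.04  ]
bal [0.4497 0.112  0.031 ] [[0.39   0.1891 0.031 ]
 [0.538  0.157  0.031 ]
 [0.509  0.0341 0.031 ]
 [0.3616 0.0678 0.031 ]]
tub [ 0.4801 -0.1031  0.056 ]
blk [ 0.4259 -0.0717  0.11  ]
wht [ 0.445 -0.155  0.112]
vial [ 0.4764 -0.3411  0.05  ]
[[ 0.4437  0.8962 -0.0015]
 [ 0.8493 -0.42    0.3197]
 [ 0.2859 -0.1432 -0.9475]] [0.2262 0.6413 0.3743] 331.1981595173669
```

View pics/crop1.png

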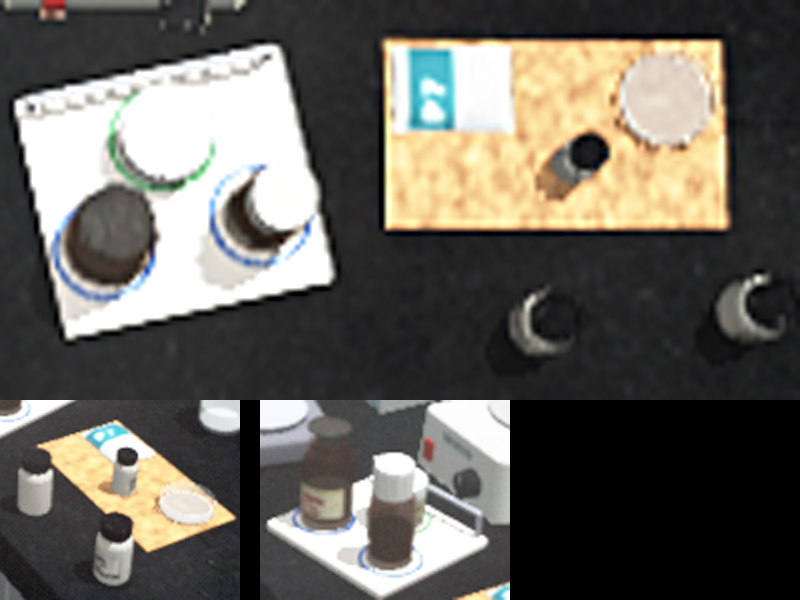

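The crop confirms it: the vial on the cork (cap at about px 448,235) is clearly smaller than the two off the mat, so it is the one meant. Next I'll get the stand pose and fly the wrist camera over the stand.

```bash
python3 - <<'E'
from h import *
np.set_printoptions(precision=4,suppress=True)
c=cam("top")
q=np.array([(15,97),(283,43),(335,278),(65,340)])/5+[330,205]
P=np.array([ray(c,u-.4,v-.4,.01) for u,v in q]); print(P); o=P.mean(0); 
d=(P[0]-P[1])+(P[3]-P[2]); yaw=np.arctan2(-d[0],d[1]); d2=(P[0]-P[3])+(P[1]-P[2]); print(o,yaw,np.arctan2(d2[1],d2[0]),[np.linalg.norm(P[i]-P[i-1]) for i in range(4)])
R=np.array([[np.cos(yaw),-np.sin(yaw)],[np.sin(yaw),np.cos(yaw)]])
for s in((-.025,.046),(-.025,-.046),(.03,0)): 
    x=o[:2]+R@s; print(x,np.hypot(*x))
E
python3 -m pendant '[[0.15,-0.25,0.4,0,0,0.07],[0.3,-0.6,0.6,0,0,0.14],[0.45,-1,0.6,0,0,0.2],[0.45,-1,0.6,0,0,0.2]]'
python3 -m pendant '[[0.1,-0.3,0,0,0,0.05],[0.3,-0.65,0,0,0,0.1],[0.4,-1,0,0,0,0.12],[0.4,-1,0,0,0,0.12]]'
python3 -m pendant '[[0.1,-0.3,0,0,0,0],[0.2,-0.65,0,0,0,0],[0.2,-1,0,0,0,0],[0.2,-1,0,0,0,0]]'
python3 -m pendant '[[0.0,-0.3,0,0,0,0],[0,-0.65,0,0,0,0],[0,-1,0,0,0,0],[0,-1,0,0,0,0]]'
python3 -m pendant '[[0.0,-0.3,0,0,0,0],[0,-0.65,0,0,0,0],[0,-1,0,0,0,0],[0,-1,0,0,0,0]]'
python3 -m pendant '[[0.0,-0.3,0,0,0,0],[0,-0.6,0,0,0,0],[0,-0.8,0,0,0,0],[0,-0.8,0,0,0,0]]'
python3 - <<'E'
from h import *
c=cam("wrist","w1");print(c["R"],-c["R"].T@c["t"],manip.state()["tcp_rot"],manip.state()["qpos"])
E
```

```text
[[ 0.5185 -0.022   0.01  ]
 [ 0.551  -0.1773  0.01  ]
 [ 0.4144 -0.2054  0.01  ]
 [ 0.3782 -0.0507  0.01  ]]
[ 0.4655 -0.1138  0.01  ] 0.218015977275281 0.20246282181506348 [np.float64(0.1431911448457482), np.float64(0.1586452880200075), np.float64(0.13947446579601785), np.float64(0.15889050846863018)]
[ 0.4311 -0.0743] 0.4375071620695291
[ 0.451  -0.1642] 0.4799895615963998
[ 0.4948 -0.1074] 0.5063050898464894
clock: 0.65
eef_pos: [0.3574, 0.4799, 0.3051]
tcp_rot: [0.002, 0.022, 1.0, -0.0]
force: [0.0, -0.1, -0.4]
width: 1.001
grip_force: 0.0
clock: 1.05
eef_pos: [0.4041, 0.3585, 0.3032]
tcp_rot: [0.0, -0.101, 0.995, -0.002]
force: [0.5, 0.0, -0.5]
width: 0.997
grip_force: 0.0
clock: 1.45
eef_pos: [0.4258, 0.2395, 0.3031]
tcp_rot: [-0.0, -0.101, 0.995, -0.001]
force: [0.3, 1.5, 0.2]
width: 0.998
grip_force: 0.0
clock: 1.85
eef_pos: [0.425, 0.1206, 0.3033]
tcp_rot: [-0.0, -0.102, 0.995, -0.001]
force: [-0.4, 0.5, -0.1]
width: 1.004
grip_force: 0.0
clock: 2.25
eef_pos: [0.425, 0.0012, 0.3035]
tcp_rot: [0.0, -0.102, 0.995, -0.0]
force: [0.0, 0.9, -0.6]
width: 0.998
grip_force: 0.0
clock: 2.65
eef_pos: [0.4253, -0.0924, 0.3035]
tcp_rot: [0.0, -0.103, 0.995, -0.0]
force: [-0.1, 0.7, 0.3]
width: 0.998
grip_force: 0.0
[[-2.04420829e-01  9.78883076e-01 -2.21137908e-04]
 [ 9.27405831e-01  1.93743084e-01  3.19971940e-01]
 [ 3.13257961e-01  6.52038446e-02 -9.47426994e-01]] [ 0.34588679 -0.10951554  0.44714938] [ 7.34352759e-05 -1.04410871e-01  9.94534240e-01  1.04874782e-04] [-0.33575585 -0.02104895  0.40095088  2.02290117  0.00879418  1.13797687
  1.84142704]
```

View pics/w1.png

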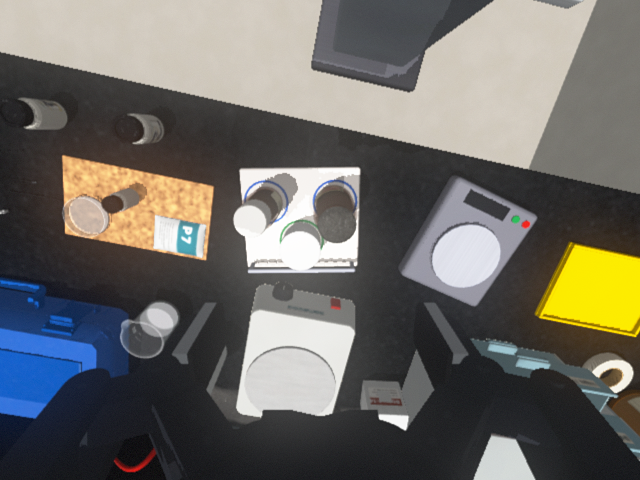

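The wrist view shows everything: stand corners about (240,168), (361,167), (355,270) and (248,270); white cap (253,217), stopper (337,222), tub (301,248), pan (466,255), vial cap (113,203). I'll measure with masks.

```bash
cat > meas.py <<'E'
from h import *
np.set_printoptions(precision=4,suppress=True)
def blob(c,lo,hi,box,hsv=True):
    x0,y0,x1,y1=box; im=c["color"][y0:y1,x0:x1]
    m=cv2.inRange(cv2.cvtColor(im,cv2.COLOR_BGR2HSV) if hsv else im,lo,hi)
    return m
def pts(m,box): 
    v,u=np.nonzero(m); return np.stack([u+box[0],v+box[1]],1)
def circ(c,P,z):
    X=np.array([ray(c,u,v,z)[:2] for u,v in P])
    A=np.c_[2*X,np.ones(len(X))]; s=np.linalg.lstsq(A,(X**2).sum(1),rcond=None)[0]
    return s[:2],np.sqrt(s[2]+s[0]**2+s[1]**2)
E
python3 - <<'E'
from meas import *
c=cam("wrist")
for n,box in(("blueW",(235,170,300,225)),("blueB",(308,172,362,240))):
    P=pts(blob(c,(105,110,60),(128,255,255),box),box); print(n,len(P),circ(c,P,.01))
box=(270,215,330,260);P=pts(blob(c,(45,70,60),(85,255,255),box),box);print("green",len(P),circ(c,P,.01))
box=(420,215,512,300);m=blob(c,(0,0,195),(179,30,255),box);k=max(cv2.findContours(m,0,1)[0],key=cv2.contourArea)[:,0]+box[:2];print("pan",circ(c,cv2.convexHull(k)[:,0],.04))
box=(520,230,640,340);m=blob(c,(22,120,120),(35,255,255),box);k=max(cv2.findContours(m,0,1)[0],key=cv2.contourArea)[:,0]+box[:2];a=cv2.approxPolyDP(k,4,True)[:,0];print("tray",[list(p)+list(ray(c,*p,.012)[:2]) for p in a])
box=(225,155,375,285);m=blob(c,(0,0,170),(179,60,255),box);k=max(cv2.findContours(m,0,1)[0],key=cv2.contourArea)[:,0]+box[:2];a=cv2.approxPolyDP(cv2.convexHull(k),4,True)[:,0];print("stand",[list(p)+list(ray(c,*p,.01)[:2]) for p in a])
for n,box,lo,hi,z in(("stop",(310,195,365,245),(0,0,30),(179,70,110),.11),("cap",(228,190,280,240),(0,0,235),(179,30,255),.112),("vcap",(95,185,130,220),(0,0,0),(179,255,60),.05)):
    m=cv2.morphologyEx(blob(c,lo,hi,box),cv2.MORPH_OPEN,np.ones((5,5))); k=max(cv2.findContours(m,0,1)[0],key=cv2.contourArea)[:,0]+box[:2]; e=cv2.fitEllipse(k); print(n,e,ray(c,*e[0],z))
o=np.array([[c["color"][150:285,50:530]]])[0,0]; cv2.imwrite("pics/crop2.png",cv2.resize(c["color"][150:290,60:380],None,fx=2.5,fy=2.5,interpolation=2))
E
```

```text
blueW 61 (array([ 0.4551, -0.1609]), np.float64(0.028439954336804154))
blueB 74 (array([ 0.4354, -0.0706]), np.float64(0.028454974333492332))
green 57 (array([ 0.4993, -0.1037]), np.float64(0.02960509845058443))
pan (array([0.4666, 0.113 ]), np.float64(0.0445175199890542))
tray [[np.int32(569), np.int32(242), np.float64(0.42356402882091077), np.float64(0.26358506449066943)], [np.int32(533), np.int32(314), np.float64(0.5412439917326926), np.float64(0.2613610461023533)], [np.int32(633), np.int32(337), np.float64(0.5473619788948005), np.float64(0.4289422189099839)], [np.int32(639), np.int32(328), np.float64(0.5306947159352517), np.float64(0.4297977285152585)], [np.int32(639), np.int32(258), np.float64(0.4253684350022557), np.float64(0.371217184344311)]]
stand [[np.int32(357), np.int32(168), np.float64(0.38623155440798185), np.float64(-0.04955828963247984)], [np.int32(351), np.int32(271), np.float64(0.5299808093876008), np.float64(-0.022626651909295803)], [np.int32(246), np.int32(271), np.float64(0.5612327553533747), np.float64(-0.17066026079820296)], [np.int32(231), np.int32(219), np.float64(0.4884373114381345), np.float64(-0.20134433064293575)], [np.int32(238), np.int32(169), np.float64(0.41948180946724), np.float64(-0.2007190977474097)]]
stop ((334.5365905761719, 213.8809051513672), (36.34048843383789, 47.79653549194336), 163.51748657226562) [ 0.4279 -0.0745  0.11  ]
cap ((253.59637451171875, 223.86581420898438), (30.468339920043945, 49.91847229003906), 110.62812805175781) [ 0.4556 -0.1556  0.112 ]Traceback (most recent call last):
  File "<stdin>", line 10, in <module>
ValueError: max() iterable argument is empty
```

```bash
python3 - <<'E'
from meas import *
from scipy.optimize import least_squares
T=[[.4333,-.0725,.01,.029],[.453,-.1625,.01,.029],[.497,-.1055,.01,.03]]
for n in("top","side","wrist"):
    c=cam(n); 
    for i,(x,y,z,r) in enumerate(T):
        lo,hi=(((105,110,60),(128,255,255)) if i<2 else ((45,70,60),(85,255,255)))
        u,v=proj(c,(x,y,z)); w=30 if n!="top" else 17; box=(int(u-w),int(v-w),int(u+w),int(v+w))
        P=pts(blob(c,lo,hi,box),box)
        X=np.array([ray(c,*p,z)[:2] for p in P]); X=X[np.abs(np.hypot(*(X-[x,y]).T)-r)<.008] if len(X) else X
        if len(X)>8:
            s=least_squares(lambda q:np.hypot(*(X-q).T)-r,(x,y),loss="soft_l1",f_scale=.001).x; print(n,i,len(X),s)
    # pan: gray-level threshold by otsu inside window
    u,v=proj(c,(.46,.112,.04)); w=24 if n=="top" else 50; x0,y0=int(u-w),int(v-w)
    g=cv2.cvtColor(c["color"],cv2.COLOR_BGR2GRAY)[y0:y0+2*w,x0:x0+2*w]; print(n,"pan levels",g[w,w],np.percentile(g,[10,30,50,70,90]))
    m=(g>g[w,w]*.86).astype(np.uint8); m=cv2.morphologyEx(m,cv2.MORPH_OPEN,np.ones((3,3))); l=cv2.connectedComponents(m)[1]; m=(l==l[w,w]).astype(np.uint8)
    k=cv2.findContours(m,0,1)[0][0][:,0]+[x0,y0]; print(" pan",cv2.fitEllipse(k),circ(c,k,.04))
    # vial cap & white body
    u,v=proj(c,(.474,-.34,.05)); w=14 if n=="top" else 24; x0,y0=int(u-w),int(v-w)
    g=c["color"][y0:y0+2*w,x0:x0+2*w].max(2); m=(g<70).astype(np.uint8); nn,l,st,ce=cv2.connectedComponentsWithStats(m)
    for j in range(1,nn):
        if st[j,4]>12: print(" vcap",st[j],ce[j]+[x0,y0],ray(c,*(ce[j]+[x0,y0]),.047))
    if n=="wrist": cv2.imwrite("pics/crop2.png",cv2.resize(c["color"][150:290,60:380],None,fx=2.5,fy=2.5,interpolation=2))
E
```

```text
top 0 13 [ 0.4316 -0.0741]
top pan levels 253 [ 51. 203. 209. 252. 253.]
 pan ((285.9679260253906, 241.7668914794922), (30.594951629638672, 31.180025100708008), 20.621368408203125) (array([0.4623, 0.11  ]), np.float64(0.0436306096104647))
 vcap [12  9  8  7 44] [447.2273 235.0909] [ 0.4823 -0.344   0.047 ]
side pan levels 250 [ 63.  71. 106. 150. 230.]
 pan ((301.6960144042969, 212.91114807128906), (14.425941467285156, 33.46339797973633), 89.21002197265625) (array([0.4632, 0.1121]), np.float64(0.04262059770061791))
 vcap [  0   0  48  26 619] [411.9596 279.7706] [ 0.5209 -0.2896  0.047 ]
 vcap [25 22  9  9 65] [412.9846 297.8769] [ 0.4829 -0.3445  0.047 ]
 vcap [ 0 38 10 10 55] [387. 316.] [ 0.4021 -0.3701  0.047 ]
wrist 0 77 [ 0.4361 -0.0704]
wrist 1 56 [ 0.4557 -0.1609]
wrist 2 50 [ 0.4998 -0.1036]
wrist pan levels 227 [ 54. 134. 156. 224. 227.]
 pan ((462.5873107910156, 256.3691711425781), (58.735504150390625, 69.17494201660156), 61.55826187133789) (array([0.4666, 0.1129]), np.float64(0.04370971400368447))
```

View pics/crop2.png

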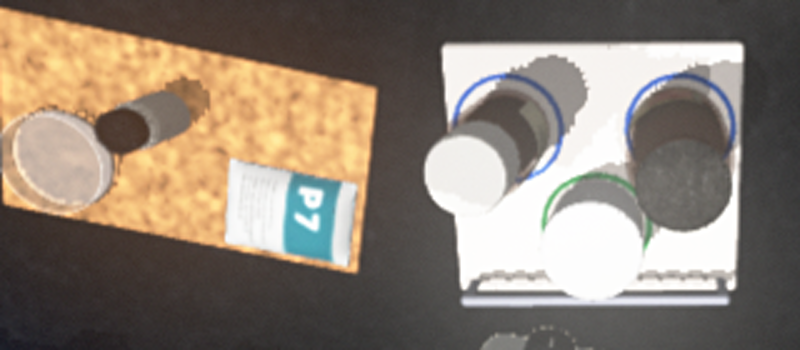

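```bash
python3 -m pendant '[[0.07,0.17,-0.3,0,0,0],[0.07,0.17,-0.6,0,0,0],[0.07,0.17,-0.9,0,0,0],[0.07,0.17,-0.9,0,0,0],[0.07,0.17,-0.9,0,0,0]]' 1 40 | tail -5
python3 - <<'E'
from h import *
c=cam("wrist","w2"); cv2.imwrite("pics/w2.png",c["color"]); print(manip.state()["eef_pos"])
E
```

```text
eef_pos: [0.4335, -0.0697, 0.1957]
tcp_rot: [-0.001, -0.106, 0.994, -0.0]
force: [0.0, -0.1, 0.5]
width: 1.0
grip_force: 0.0
[ 0.43435362 -0.06996     0.19663606]
```

View pics/w2.png

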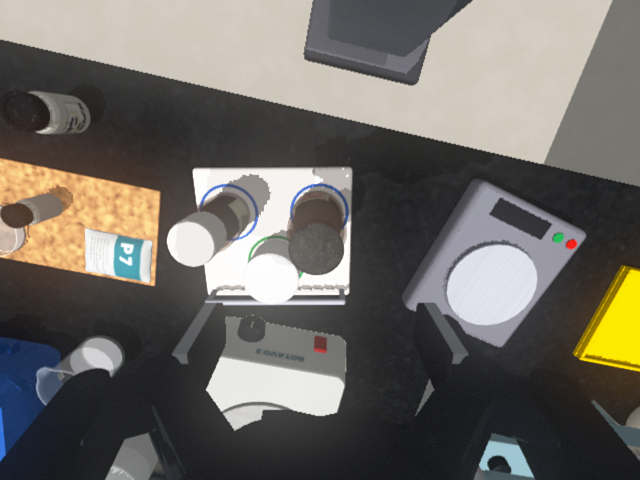

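The stopper bottle is centred laterally between the fingers (u≈318) and the path down is clear. Going down to grip.

```bash
python3 -m pendant '[[0,0,-0.15,0,0,0],[0,0,-0.3,0,0,0],[0,0,-0.45,0,0,0],[0,0,-0.6,0,0,0],[0,0,-0.75,0,0,0],[0,0,-0.9,0,0,0],[0,0,-0.9,0,0,0]]' | tail -5
python3 -m pendant '[[0,0,-0.1,0,0,0],[0,0,-0.2,0,0,0],[0,0,-0.3,0,0,0],[0,0,-0.36,0,0,0],[0,0,-0.36,0,0,0],[0,0,-0.36,0,0,0]]' | tail -5
python3 -m pendant '[[0,0,0,0,0,0],[0,0,0,0,0,0],[0,0,0,0,0,0],[0,0,0,0,0,0],[0,0,0,0,0,0],[0,0,0,0,0,0],[0,0,0,0,0,0],[0,0,0,0,0,0],[0,0,0,0,0,0],[0,0,0,0,0,0]]' 0.3 40 
python3 - <<'E'
from h import *
print(manip.state()["eef_pos"],manip.state()["qpos"])
E
```

```text
eef_pos: [0.4339, -0.07, 0.0875]
tcp_rot: [0.0, -0.106, 0.994, 0.0]
force: [0.0, 0.3, 0.3]
width: 1.0
grip_force: 0.0
eef_pos: [0.4332, -0.0705, 0.044]
tcp_rot: [-0.0, -0.105, 0.994, -0.0]
force: [-0.2, -0.2, 0.2]
width: 0.999
grip_force: 0.0
clock: 5.75
eef_pos: [0.4337, -0.0704, 0.0447]
tcp_rot: [0.0, -0.105, 0.994, 0.0]
force: [-1.1, -0.4, 5.0]
width: 0.579
grip_force: 37.1
[ 0.43371168 -0.07044009  0.04470229] [-0.23001696  0.41138916  0.29766766  2.26366602 -0.25000597  0.49493641
  2.04718612]
```

```bash
python3 -m pendant '[[0,0,0.05,0,0,0],[0,0,0.15,0,0,0],[0,0,0.3,0,0,0],[0,0,0.45,0,0,0],[0,0,0.6,0,0,0],[0,0,0.75,0,0,0],[0,0,0.8,0,0,0],[0,0,0.8,0,0,0]]' | tail -5
python3 -m pendant '[[0.01,0.04,0,0,0,0],[0.02,0.12,0,0,0,0],[0.04,0.25,0,0,0,0],[0.06,0.4,0,0,0,0],[0.08,0.55,0,0,0,0],[0.1,0.7,0,0,0,0],[0.1,0.85,0,0,0,0],[0.1,1,0,0,0,0]]' | tail -2
python3 -m pendant '[[0.02,0.15,0,0,0,0],[0.04,0.3,0,0,0,0],[0.06,0.45,0,0,0,0],[0.08,0.6,0,0,0,0],[0.1,0.75,0,0,0,0],[0.11,0.9,0,0,0,0],[0.11,1,0,0,0,0]]'| tail -2
python3 -m pendant '[[0.02,0.15,0,0,0,0],[0.04,0.3,0,0,0,0],[0.06,0.45,0,0,0,0],[0.08,0.6,0,0,0,0],[0.1,0.75,0,0,0,0],[0.1,0.9,0,0,0,0],[0.1,1,0,0,0,0]]'| tail -2
python3 -m pendant '[[0.02,0.15,0,0,0,0],[0.04,0.3,0,0,0,0],[0.06,0.45,0,0,0,0],[0.08,0.6,0,0,0,0],[0.1,0.72,0,0,0,0],[0.1,0.79,0,0,0,0],[0.1,0.82,0,0,0,0],[0.1,0.82,0,0,0,0],[0.1,0.82,0,0,0,0]]'
python3 - <<'E'
from h import *
c=cam("wrist","w3"); print(manip.state()["eef_pos"],manip.state()["qpos"])
for p in ((.4236,.2636),(.5412,.2614),(.5474,.4289)): print(proj(c,(*p,.012)))
E
```

```text
eef_pos: [0.4339, -0.0703, 0.1411]
tcp_rot: [0.001, -0.106, 0.994, 0.0]
force: [0.2, 0.5, -2.2]
width: 0.583
grip_force: 38.3
width: 0.583
grip_force: 38.3
width: 0.581
grip_force: 38.3
width: 0.583
grip_force: 38.3
clock: 9.65
eef_pos: [0.4826, 0.3871, 0.14]
tcp_rot: [-0.0, -0.105, 0.994, -0.0]
force: [0.1, -0.7, -1.5]
width: 0.582
grip_force: 38.3
[0.48271512 0.38698653 0.14010992] [-0.93765989  0.48754987  0.215392    1.78976956 -0.12995227  0.87855225
  1.11765066]
[180.53805919 123.43037763]
[167.86135448 260.26815211]
[349.97130496 301.22295051]
```

View pics/w3.png

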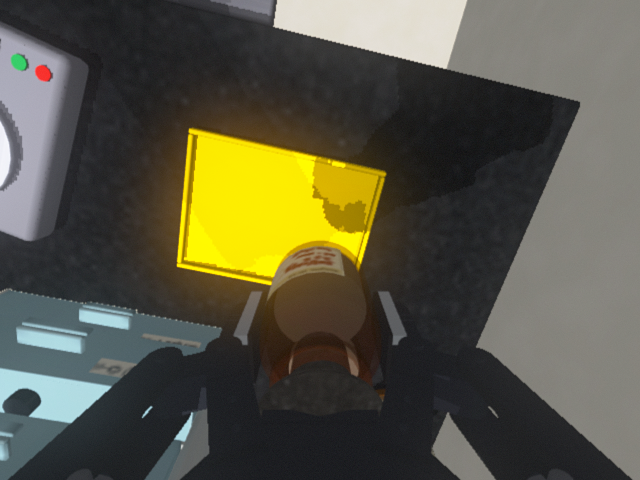

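```bash
python3 - <<'E'
from meas import *
c=cam("wrist"); m=blob(c,(22,120,120),(35,255,255),(0,0,640,480)); k=max(cv2.findContours(m,0,1)[0],key=cv2.contourArea); a=cv2.approxPolyDP(cv2.convexHull(k),5,True)[:,0]
print([list(map(int,p))+list(ray(c,*p,.012)[:2].round(4)) for p in a])
E
```

```text
[[189, 128, np.float64(0.4257), np.float64(0.2702)], [384, 171, np.float64(0.426), np.float64(0.4277)], [359, 268, np.float64(0.5133), np.float64(0.4288)], [265, 284, np.float64(0.5464), np.float64(0.3491)], [178, 267, np.float64(0.5459), np.float64(0.2706)]]
```

```bash
python3 -m pendant '[[0,0,-0.1,0,0,0],[0,0,-0.25,0,0,0],[0,0,-0.4,0,0,0],[0,0,-0.55,0,0,0],[0,0,-0.65,0,0,0],[0,0,-0.72,0,0,0],[0,0,-0.78,0,0,0],[0,0,-0.8,0,0,0],[0,0,-0.82,0,0,0],[0,0,-0.82,0,0,0],[0,0,-0.82,0,0,0]]'
python3 -m pendant '[[0,0,0,0,0,0],[0,0,0,0,0,0],[0,0,0,0,0,0],[0,0,0,0,0,0],[0,0,0,0,0,0],[0,0,0,0,0,0]]' 0.85
python3 -m pendant '[[0,0,0.15,0,0,0],[0,0,0.4,0,0,0],[0,0,0.7,0,0,0],[0,0,0.95,0,0,0],[0,0,0.95,0,0,0],[0,0,0.95,0,0,0]]' 1
python3 - <<'E'
from h import *
c=cam("top","t2"); print(manip.state()["eef_pos"])
E
```

```text
clock: 10.85
eef_pos: [0.4828, 0.3883, 0.0422]
tcp_rot: [0.0, -0.105, 0.994, 0.0]
force: [-1.1, 0.8, -1.8]
width: 0.577
grip_force: 38.3
clock: 11.45
eef_pos: [0.4825, 0.388, 0.0417]
tcp_rot: [-0.0, -0.105, 0.994, 0.0]
force: [0.7, 0.0, 0.4]
width: 0.847
grip_force: 0.0
clock: 12.05
eef_pos: [0.4827, 0.3882, 0.1563]
tcp_rot: [0.001, -0.106, 0.994, 0.001]
force: [-0.6, 0.3, -0.7]
width: 0.999
grip_force: 0.0
[0.48212965 0.38779286 0.15523817]
```

```bash
python3 -m pendant '[[-0.02,-0.1,0,0,0,0],[-0.03,-0.35,0.1,0,0,0],[-0.05,-0.65,0.1,0,0,0],[-0.06,-1,0.1,0,0,0]]' | tail -2
python3 -m pendant '[[-0.02,-0.33,0,0,0,0],[-0.04,-0.66,0,0,0,0],[-0.06,-1,0,0,0,0]]'| tail -2
python3 -m pendant '[[-0.02,-0.33,0,0,0,0],[-0.04,-0.66,0,0,0,0],[-0.06,-1,0,0,0,0]]'| tail -2
python3 -m pendant '[[-0.02,-0.33,0,0,0,0],[-0.04,-0.66,0,0,0,0],[-0.06,-1,0,0,0,0]]'| tail -2
python3 -m pendant '[[0,-0.2,0,0,0,0],[0,-0.4,0,0,0,0],[0,-0.55,0,0,0,0],[0,-0.58,0,0,0,0],[0,-0.58,0,0,0,0],[0,-0.58,0,0,0,0]]'
python3 - <<'E'
from h import *
c=cam("wrist","w4"); p=manip.state()["eef_pos"];print(p)
for q in ((*p[:2],.01),(.4535,-.162,.01)): print(proj(c,q))
E
```

```text
width: 0.998
grip_force: 0.0
width: 1.001
grip_force: 0.0
width: 1.0
grip_force: 0.0
width: 1.003
grip_force: 0.0
clock: 14.0
eef_pos: [0.4533, -0.1605, 0.1672]
tcp_rot: [-0.001, -0.106, 0.994, 0.0]
force: [-0.6, 0.2, 0.2]
width: 1.001
grip_force: 0.0
[ 0.45345481 -0.16037211  0.16732855]
[320.17432467 218.06109435]
[318.4700605  217.75552206]
```

View pics/w4.png

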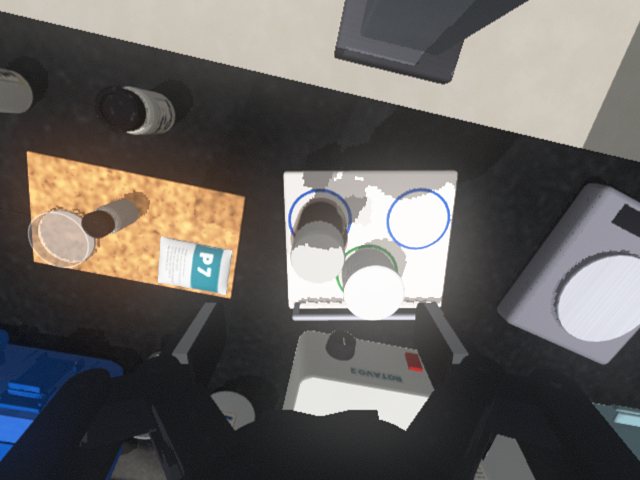

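The white-cap bottle's ring sits at (320,217), exactly under the tool axis. Going down.

```bash
python3 -m pendant '[[0,0,-0.15,0,0,0],[0,0,-0.3,0,0,0],[0,0,-0.45,0,0,0],[0,0,-0.6,0,0,0],[0,0,-0.7,0,0,0],[0,0,-0.8,0,0,0],[0,0,-0.9,0,0,0],[0,0,-0.97,0,0,0],[0,0,-1,0,0,0],[0,0,-1,0,0,0],[0,0,-1,0,0,0]]'|tail -5
python3 -m pendant '[[0,0,-0.01,0,0,0],[0,0,-0.01,0,0,0],[0,0,-0.01,0,0,0],[0,0,-0.01,0,0,0],[0,0,-0.01,0,0,0],[0,0,-0.01,0,0,0],[0,0,-0.01,0,0,0],[0,0,-0.01,0,0,0],[0,0,-0.01,0,0,0],[0,0,-0.01,0,0,0]]' 0.2 40
python3 -m pendant '[[0,0,0.05,0,0,0],[0,0,0.15,0,0,0],[0,0,0.3,0,0,0],[0,0,0.45,0,0,0],[0,0,0.6,0,0,0],[0,0,0.75,0,0,0],[0,0,0.8,0,0,0],[0,0,0.8,0,0,0]]' | tail -5
python3 -m pendant '[[0.01,0.04,0,0,0,0],[0.02,0.12,0,0,0,0],[0.04,0.25,0,0,0,0],[0.06,0.4,0,0,0,0],[0.06,0.55,0,0,0,0],[0.06,0.7,0,0,0,0],[0.06,0.85,0,0,0,0],[0.06,1,0,0,0,0]]' | tail -2
python3 -m pendant '[[0.02,0.15,0,0,0,0],[0.04,0.3,0,0,0,0],[0.06,0.45,0,0,0,0],[0.06,0.6,0,0,0,0],[0.06,0.75,0,0,0,0],[0.06,0.9,0,0,0,0],[0.06,1,0,0,0,0]]'| tail -2
python3 -m pendant '[[0.02,0.15,0,0,0,0],[0.04,0.3,0,0,0,0],[0.06,0.45,0,0,0,0],[0.06,0.6,0,0,0,0],[0.06,0.75,0,0,0,0],[0.06,0.9,0,0,0,0],[0.06,1,0,0,0,0]]'| tail -5
```

```text
eef_pos: [0.454, -0.1618, 0.048]
tcp_rot: [0.0, -0.105, 0.994, -0.0]
force: [-0.4, 0.6, 0.0]
width: 1.002
grip_force: 0.0
clock: 16.15
eef_pos: [0.454, -0.1614, 0.047]
tcp_rot: [0.0, -0.106, 0.994, 0.0]
force: [-0.8, 0.1, 4.7]
width: 0.497
grip_force: 38.6
eef_pos: [0.4543, -0.1617, 0.1436]
tcp_rot: [0.001, -0.106, 0.994, -0.0]
force: [1.2, 0.7, -1.1]
width: 0.497
grip_force: 39.5
width: 0.494
grip_force: 39.5
width: 0.497
grip_force: 39.5
eef_pos: [0.4747, 0.2, 0.142]
tcp_rot: [-0.0, -0.106, 0.994, -0.0]
force: [0.2, 0.6, -0.4]
width: 0.502
grip_force: 39.5
```

```bash
python3 -m pendant '[[0.02,0.15,0,0,0,0],[0.04,0.3,0,0,0,0],[0.06,0.45,0,0,0,0],[0.07,0.6,0,0,0,0],[0.07,0.75,0,0,0,0],[0.07,0.83,0,0,0,0],[0.07,0.87,0,0,0,0],[0.07,0.87,0,0,0,0],[0.07,0.87,0,0,0,0]]'| tail -5
python3 -m pendant '[[0,0,-0.1,0,0,0],[0,0,-0.25,0,0,0],[0,0,-0.4,0,0,0],[0,0,-0.55,0,0,0],[0,0,-0.65,0,0,0],[0,0,-0.72,0,0,0],[0,0,-0.78,0,0,0],[0,0,-0.8,0,0,0],[0,0,-0.82,0,0,0],[0,0,-0.82,0,0,0],[0,0,-0.82,0,0,0]]'
python3 -m pendant '[[0,0,0,0,0,0],[0,0,0,0,0,0],[0,0,0,0,0,0],[0,0,0,0,0,0],[0,0,0,0,0,0],[0,0,0,0,0,0]]' 0.75
python3 -m pendant '[[0,0,0.15,0,0,0],[0,0,0.4,0,0,0],[0,0,0.7,0,0,0],[0,0,0.95,0,0,0],[0,0,0.95,0,0,0]]'
python3 -m pendant '[[0,-0.25,0.3,0,0,0],[0,-0.6,0.5,0,0,0],[0,-1,0.5,0,0,0],[0,-1,0.5,0,0,0]]' 1
python3 - <<'E'
from h import *
c=cam("wrist","w5"); p=manip.state()["eef_pos"];print(p)
E
```

```text
eef_pos: [0.4838, 0.3019, 0.1424]
tcp_rot: [-0.0, -0.105, 0.994, -0.0]
force: [0.3, -0.4, -0.9]
width: 0.499
grip_force: 39.5
clock: 21.15
eef_pos: [0.484, 0.303, 0.0445]
tcp_rot: [0.0, -0.106, 0.994, 0.0]
force: [-0.7, 0.3, -1.7]
width: 0.497
grip_force: 39.5
clock: 21.75
eef_pos: [0.4837, 0.3028, 0.0441]
tcp_rot: [0.0, -0.105, 0.994, 0.0]
force: [-0.1, 0.1, -1.0]
width: 0.749
grip_force: 0.0
clock: 22.25
eef_pos: [0.4862, 0.3043, 0.1624]
tcp_rot: [0.003, -0.105, 0.994, 0.002]
force: [0.2, 0.2, -0.4]
width: 0.749
grip_force: 0.0
clock: 22.65
eef_pos: [0.484, 0.1755, 0.2183]
tcp_rot: [-0.0, -0.101, 0.995, -0.001]
force: [0.7, 0.6, -0.2]
width: 1.001
grip_force: 0.0
[0.48368962 0.17912116 0.21793931]
```

View pics/w5.png

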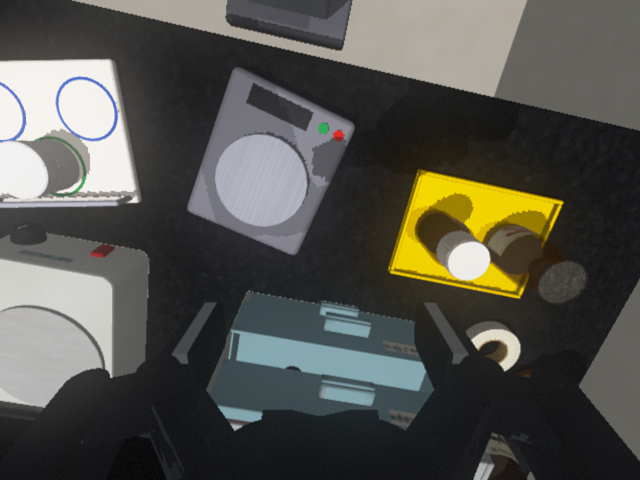

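Both bottles stand upright in the tray (white cap at (468,258), stopper at (562,282)). The pan centre is at (262,180). Now the tub.

```bash
python3 - <<'E'
from meas import *
c=cam("wrist"); box=(205,125,320,235); g=cv2.cvtColor(c["color"],cv2.COLOR_BGR2GRAY)[125:235,205:320]; m=cv2.morphologyEx((g>g[55,57]*.86).astype(np.uint8),cv2.MORPH_OPEN,np.ones((3,3))); k=max(cv2.findContours(m,0,1)[0],key=cv2.contourArea)[:,0]+[205,125]; print("pan",circ(c,cv2.convexHull(k)[:,0],.04))
E
python3 -m pendant '[[0.03,-0.3,0,0,0,0],[0.06,-0.65,0,0,0,0],[0.06,-1,0,0,0,0]]'| tail -2
python3 -m pendant '[[0.03,-0.33,0,0,0,0],[0.05,-0.66,0,0,0,0],[0.05,-1,0,0,0,0]]'| tail -2
python3 -m pendant '[[0,-0.2,-0.1,0,0,0],[0,-0.35,-0.25,0,0,0],[0,-0.37,-0.4,0,0,0],[0,-0.37,-0.4,0,0,0],[0,-0.37,-0.4,0,0,0]]'
python3 - <<'E'
from meas import *
c=cam("wrist","w6"); p=manip.state()["eef_pos"];print(p)
print("axis",proj(c,(*p[:2],.01)),proj(c,(*p[:2],.056)))
for (x,y,z,r),lo,hi in(((.436,-.0715,.01,.029),(105,110,60),(128,255,255)),((.4545,-.1615,.01,.029),(105,110,60),(128,255,255)),((.498,-.105,.01,.03),(45,70,60),(85,255,255))):
    P=pts(blob(c,lo,hi,(0,0,640,480)),(0,0)); X=np.array([ray(c,*q,z)[:2] for q in P]); X=X[np.abs(np.hypot(*(X-[x,y]).T)-r)<.008]; print(len(X),circ(c,[proj(c,(*q,z)) for q in X],z))
E
```

```text
pan (array([0.4662, 0.1125]), np.float64(0.044032129022987566))
width: 0.998
grip_force: 0.0
width: 0.998
grip_force: 0.0
clock: 23.85
eef_pos: [0.4971, -0.1003, 0.1697]
tcp_rot: [-0.001, -0.106, 0.994, 0.0]
force: [0.3, -1.6, 0.6]
width: 1.002
grip_force: 0.0
[ 0.4976 -0.1003  0.1703]
axis [320.0023 217.6293] [320.0955 232.2766]
426 (array([ 0.4353, -0.0705]), np.float64(0.028596760843674143))
438 (array([ 0.4552, -0.1608]), np.float64(0.02856104712995491))
146 (array([ 0.4993, -0.1038]), np.float64(0.029605180377618688))
```

View pics/w6.png

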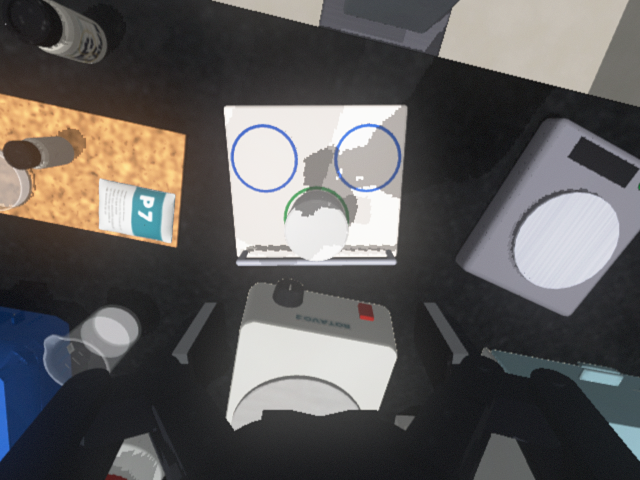

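```bash
python3 -m pendant '[[0,-0.03,-0.15,0,0,0],[0,-0.03,-0.3,0,0,0],[0,-0.03,-0.45,0,0,0],[0,-0.03,-0.6,0,0,0],[0,-0.03,-0.75,0,0,0],[0,-0.03,-0.85,0,0,0],[0,-0.03,-0.95,0,0,0],[0,-0.03,-1,0,0,0],[0,-0.03,-1,0,0,0]]'|tail -5
python3 -m pendant '[[0,0,-0.1,0,0,0],[0,0,-0.18,0,0,0],[0,0,-0.24,0,0,0],[0,0,-0.26,0,0,0],[0,0,-0.26,0,0,0]]'|tail -5
python3 -m pendant '[[0,0,0,0,0,0],[0,0,0,0,0,0],[0,0,0,0,0,0],[0,0,0,0,0,0],[0,0,0,0,0,0],[0,0,0,0,0,0],[0,0,0,0,0,0],[0,0,0,0,0,0],[0,0,0,0,0,0]]' 0.3 30
python3 -m pendant '[[0,0,0.05,0,0,0],[0,0,0.15,0,0,0],[0,0,0.3,0,0,0],[0,0,0.45,0,0,0],[0,0,0.6,0,0,0],[0,0,0.75,0,0,0],[0,0,0.8,0,0,0],[0,0,0.8,0,0,0]]'
python3 - <<'E'
from meas import *
c=cam("wrist","w7"); p=manip.state()["eef_pos"];print(p)
E
```

```text
eef_pos: [0.4968, -0.105, 0.0497]
tcp_rot: [-0.0, -0.106, 0.994, 0.0]
force: [0.2, -0.7, 0.4]
width: 1.001
grip_force: 0.0
eef_pos: [0.4966, -0.1052, 0.0185]
tcp_rot: [-0.0, -0.105, 0.994, 0.0]
force: [0.8, 0.7, -0.1]
width: 0.999
grip_force: 0.0
clock: 26.2
eef_pos: [0.4972, -0.1052, 0.0194]
tcp_rot: [0.0, -0.106, 0.994, 0.0]
force: [-2.0, 0.3, 6.1]
width: 0.596
grip_force: 30.8
clock: 27.0
eef_pos: [0.4976, -0.1052, 0.116]
tcp_rot: [0.001, -0.106, 0.994, -0.0]
force: [0.5, 0.5, -0.8]
width: 0.593
grip_force: 31.4
[ 0.497  -0.105   0.1151]
```

```bash
python3 -m pendant '[[0,0.04,0,0,0,0],[-0.02,0.12,0,0,0,0],[-0.04,0.25,0,0,0,0],[-0.06,0.4,0,0,0,0],[-0.1,0.55,0,0,0,0],[-0.13,0.7,0,0,0,0],[-0.16,0.85,0,0,0,0],[-0.18,1,0,0,0,0]]' | tail -2
python3 -m pendant '[[-0.03,0.15,0,0,0,0],[-0.05,0.3,0,0,0,0],[-0.07,0.45,0,0,0,0],[-0.09,0.6,0,0,0,0],[-0.095,0.72,0,0,0,0],[-0.095,0.79,0,0,0,0],[-0.095,0.81,0,0,0,0],[-0.095,0.81,0,0,0,0],[-0.095,0.81,0,0,0,0]]'| tail -5
python3 - <<'E'
from h import *
c=cam("wrist","w8"); print(manip.state()["eef_pos"])
E
```

```text
width: 0.601
grip_force: 31.4
eef_pos: [0.4638, 0.1112, 0.1148]
tcp_rot: [-0.0, -0.105, 0.994, -0.0]
force: [-0.1, -0.6, -0.3]
width: 0.593
grip_force: 31.4
[0.4638883  0.11116637 0.11483566]
```

View pics/w8.png

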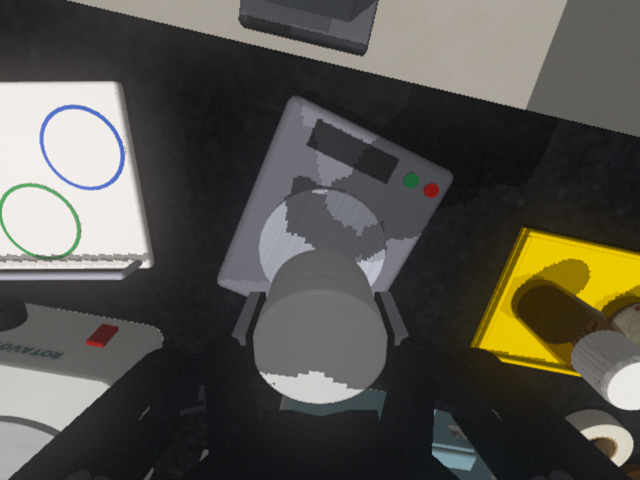

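The tub is held upright and the pan (centre about (322,245)) lies under the tool axis at u=320. Lowering it.

```bash
python3 -m pendant '[[0,0,-0.08,0,0,0],[0,0,-0.2,0,0,0],[0,0,-0.3,0,0,0],[0,0,-0.4,0,0,0],[0,0,-0.46,0,0,0],[0,0,-0.5,0,0,0],[0,0,-0.52,0,0,0],[0,0,-0.535,0,0,0],[0,0,-0.535,0,0,0],[0,0,-0.535,0,0,0]]'
python3 -m pendant '[[0,0,0,0,0,0],[0,0,0,0,0,0],[0,0,0,0,0,0],[0,0,0,0,0,0],[0,0,0,0,0,0],[0,0,0,0,0,0]]' 0.9
python3 -m pendant '[[0,0,0.15,0,0,0],[0,0,0.4,0,0,0],[0,0,0.7,0,0,0],[0,0,1,0,0,0],[0,0,1,0,0,0]]' | tail -5
python3 - <<'E'
from meas import *
for n in("top","wrist","side"):
    c=cam(n,n+"9"); g=cv2.cvtColor(c["color"],cv2.COLOR_BGR2GRAY)
    print(n,"pred tub top",proj(c,(.4645,.112,.086)),"pan",proj(c,(.4645,.112,.04)))
s=cv2.imread("pics/side9.png")[150:270,230:390]; t=cv2.imread("pics/top9.png")[200:280,165:325]
out=np.zeros((600,800,3),np.uint8); out[:300,:400]=cv2.resize(s,(400,300)); out[:200,400:]=cv2.resize(t,(400,200)); w=cv2.imread("pics/wrist9.png"); out[300:,:]=cv2.resize(w[80:320],(800,300)); cv2.imwrite("pics/crop9.png",out); print(manip.state()["eef_pos"])
E
```

```text
clock: 29.8
eef_pos: [0.4642, 0.1121, 0.051]
tcp_rot: [0.0, -0.106, 0.994, 0.0]
force: [0.0, 0.3, -0.6]
width: 0.597
grip_force: 31.4
clock: 30.4
eef_pos: [0.4639, 0.112, 0.0507]
tcp_rot: [-0.0, -0.105, 0.994, 0.0]
force: [-0.4, 0.6, 0.2]
width: 0.897
grip_force: 0.0
eef_pos: [0.4668, 0.1128, 0.1748]
tcp_rot: [0.004, -0.105, 0.994, 0.002]
force: [0.6, -0.6, 0.0]
width: 0.905
grip_force: 0.0
top pred tub top [284.2549 238.6767] pan [285.2692 240.9261]
wrist pred tub top [319.5651 240.7101] pan [319.4688 223.1298]
side pred tub top [302.0599 196.7166] pan [302.1547 212.6409]
[0.4635 0.1121 0.1703]
```

View pics/crop9.png

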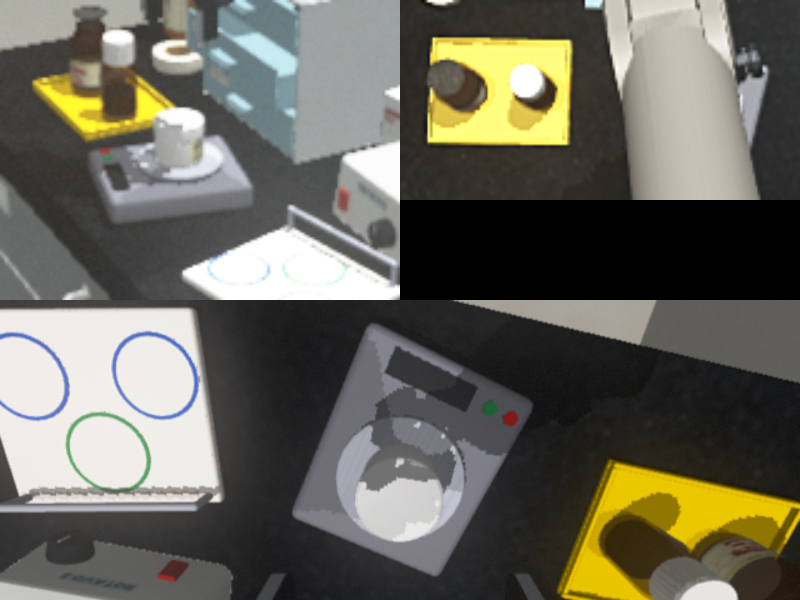

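The tub stands in the middle of the pan (side view, lid at (302,197), matches the prediction) and both bottles are on the tray. On to the vial.

```bash
python3 -m pendant '[[0.02,-0.1,0,0,0,0],[0.04,-0.3,0,0,0,0],[0.04,-0.65,0,0,0,0],[0.04,-1,0,0,0,0]]' 0.6 30| tail -2
python3 -m pendant '[[0.02,-0.33,0,0,0,0],[0.04,-0.66,0,0,0,0],[0.04,-1,0,0,0,0]]'| tail -2
python3 -m pendant '[[0.02,-0.33,0,0,0,0],[0.04,-0.66,0,0,0,0],[0.04,-1,0,0,0,0]]'| tail -2
python3 -m pendant '[[0.02,-0.3,0,0,0,0],[0.04,-0.6,0,0,0,-0.03],[0.04,-0.8,0,0,0,-0.06],[0.04,-0.8,0,0,0,-0.1],[0.04,-0.8,0,0,0,-0.1],[0.04,-0.8,0,0,0,-0.1]]'
python3 - <<'E'
from h import *
c=cam("wrist","w10"); p=manip.state()["eef_pos"];print(p,manip.state()["qpos"])
print(proj(c,(*p[:2],.003)),proj(c,(*p[:2],.05)))
E
```

```text
width: 0.603
grip_force: 0.0
width: 0.602
grip_force: 0.0
width: 0.6
grip_force: 0.0
clock: 32.65
eef_pos: [0.4822, -0.3438, 0.1695]
tcp_rot: [-0.001, -0.002, 1.0, 0.0]
force: [0.4, 0.4, 0.4]
width: 0.594
grip_force: 0.0
[ 0.48261505 -0.34351339  0.16984222] [ 0.02383752  0.4748695   0.65459348  1.8506852  -0.35266531  0.93601919
  2.41329921]
[320.1430132  215.81045842] [320.27395355 230.13620596]
```

View pics/w10.png

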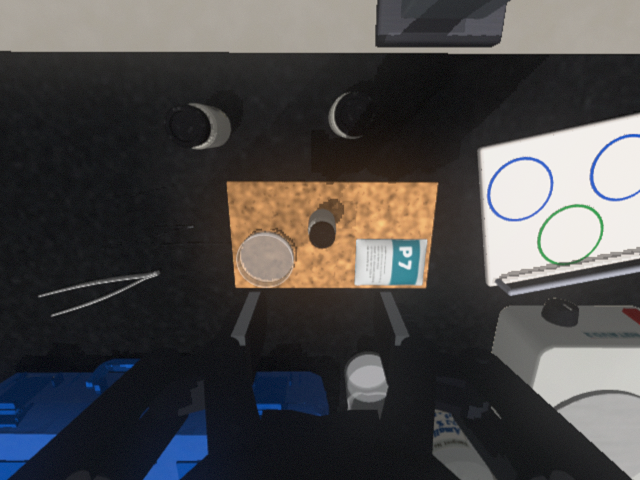

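The vial cap is at (322,235), about 4 mm ahead of the tool axis. The dish (266,257) and sachet (390,262) are close, so I'll grip high with the fingertips above them and a narrow opening.

```bash
python3 -m pendant '[[0.02,0.01,-0.15,0,0,0],[0.02,0.01,-0.3,0,0,0],[0.02,0.01,-0.45,0,0,0],[0.02,0.01,-0.6,0,0,0],[0.02,0.01,-0.75,0,0,0],[0.02,0.01,-0.8,0,0,0],[0.02,0.01,-0.8,0,0,0]]' 0.52|tail -5
python3 - <<'E'
from h import *
c=cam("wrist","w11"); p=manip.state()["eef_pos"];print(p)
print(proj(c,(*p[:2],.003)),proj(c,(*p[:2],.05)))
E
```

```text
eef_pos: [0.4851, -0.342, 0.074]
tcp_rot: [-0.001, -0.002, 1.0, 0.001]
force: [0.1, 0.6, 0.1]
width: 0.519
grip_force: 0.0
[ 0.48559052 -0.34252326  0.07483383]
[319.1876629  250.86698481] [319.18042821 280.70233733]
```

View pics/w11.png

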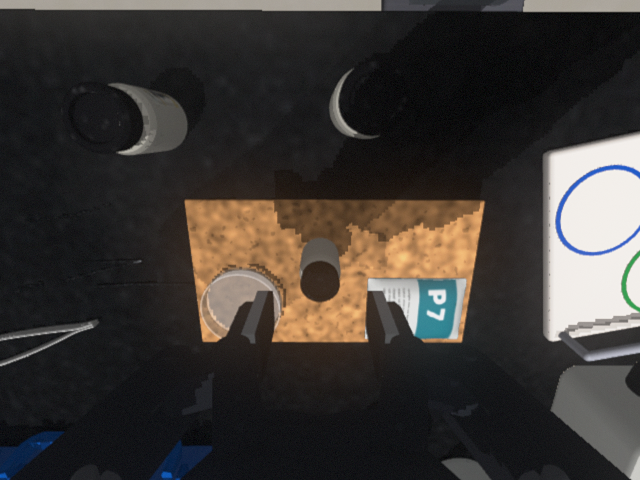

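The cap at (320,281) matches the predicted axis (319,281). Down and grip.

```bash
python3 -m pendant '[[0,0,-0.1,0,0,0],[0,0,-0.2,0,0,0],[0,0,-0.3,0,0,0],[0,0,-0.4,0,0,0],[0,0,-0.44,0,0,0],[0,0,-0.46,0,0,0],[0,0,-0.46,0,0,0]]'|tail -5
python3 -m pendant '[[0,0,0,0,0,0],[0,0,0,0,0,0],[0,0,0,0,0,0],[0,0,0,0,0,0],[0,0,0,0,0,0],[0,0,0,0,0,0],[0,0,0,0,0,0],[0,0,0,0,0,0]]' 0.1 25
python3 -m pendant '[[0,0,0.05,0,0,0],[0,0,0.15,0,0,0],[0,0,0.3,0,0,0],[0,0,0.45,0,0,0],[0,0,0.6,0,0,0],[0,0,0.7,0,0,0],[0,0,0.7,0,0,0]]'
python3 -m pendant '[[0.01,0.04,0,0,0,0],[0.02,0.12,0,0,0,0],[0.04,0.25,0,0,0,0],[0.06,0.4,0,0,0,0],[0.06,0.55,0,0,0,0],[0.06,0.7,0,0,0,0],[0.06,0.85,0,0,0,0],[0.06,1,0,0,0,0]]' | tail -2
python3 -m pendant '[[0.01,0.15,0,0,0,0],[0.02,0.3,0,0,0,0],[0.04,0.45,0,0,0,0],[0.04,0.6,0,0,0,0],[0.04,0.75,0,0,0,0],[0.04,0.9,0,0,0,0],[0.04,0.96,0,0,0,0],[0.04,0.98,0,0,0,0],[0.04,0.98,0,0,0,0],[0.04,0.98,0,0,0,0]]'| tail -5
python3 - <<'E'
from meas import *
c=cam("wrist","w12"); p=manip.state()["eef_pos"];print(p,"G",proj(c,(.4975,-.105,.01)),proj(c,(*p[:2],.01)))
P=pts(blob(c,(45,70,60),(85,255,255),(0,0,640,480)),(0,0)); X=np.array([ray(c,*q,.01)[:2] for q in P]); X=X[np.abs(np.hypot(*(X-[.4985,-.1045]).T)-.03)<.008]; print(len(X),circ(c,[proj(c,(*q,.01)) for q in X],.01))
E
```

```text
eef_pos: [0.4854, -0.3429, 0.0192]
tcp_rot: [-0.0, -0.001, 1.0, 0.0]
force: [-0.4, 1.1, 0.3]
width: 0.52
grip_force: 0.0
clock: 34.95
eef_pos: [0.4859, -0.3431, 0.02]
tcp_rot: [0.0, -0.001, 1.0, -0.0]
force: [-0.7, 0.1, 6.2]
width: 0.275
grip_force: 24.9
clock: 35.65
eef_pos: [0.4864, -0.3435, 0.1055]
tcp_rot: [0.001, -0.001, 1.0, -0.001]
force: [0.7, -0.1, -1.8]
width: 0.273
grip_force: 24.6
width: 0.274
grip_force: 24.6
eef_pos: [0.4974, -0.106, 0.1035]
tcp_rot: [-0.0, -0.0, 1.0, -0.0]
force: [0.3, -0.2, -0.4]
width: 0.271
grip_force: 24.6
[ 0.4974 -0.1061  0.1035] G [321.4738 239.6737] [320.0043 239.6053]
478 (array([ 0.4995, -0.1039]), np.float64(0.029608095834141))
```

View pics/w12.png

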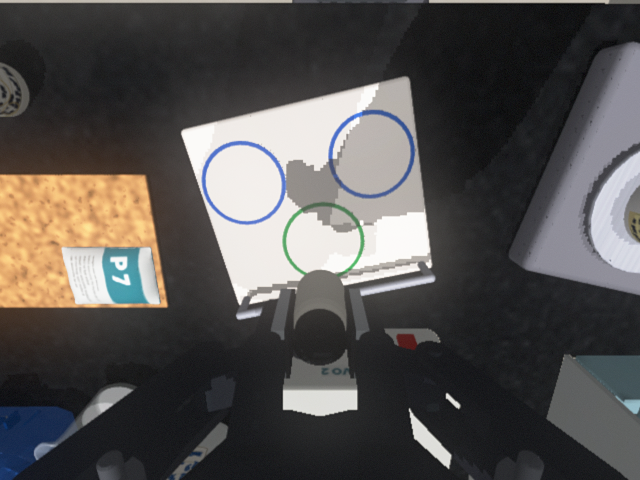

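The vial is held upright; the green ring centre (324,241) is within 3 mm of the tool axis. Setting it down.

```bash
python3 -m pendant '[[0.01,0.01,-0.1,0,0,0],[0.01,0.01,-0.2,0,0,0],[0.01,0.01,-0.3,0,0,0],[0.01,0.01,-0.4,0,0,0],[0.01,0.01,-0.5,0,0,0],[0.01,0.01,-0.57,0,0,0],[0.01,0.01,-0.61,0,0,0],[0.01,0.01,-0.635,0,0,0],[0.01,0.01,-0.635,0,0,0],[0.01,0.01,-0.635,0,0,0]]'
python3 -m pendant '[[0,0,0,0,0,0],[0,0,0,0,0,0],[0,0,0,0,0,0],[0,0,0,0,0,0],[0,0,0,0,0,0]]' 0.55
python3 -m pendant '[[0,0,0.1,0,0,0],[0,0,0.35,0,0,0],[0,0,0.7,0,0,0],[0,0,1,0,0,0],[0,0,1,0,0,0]]' 
python3 -m pendant '[[0,0.1,0.1,0,0,0.03],[0,0.4,0.2,0,0,0.08],[0,0.7,0.2,0,0,0.1],[0,1,0.2,0,0,0.1],[0,1,0.2,0,0,0.1]]' 1
python3 - <<'E'
from h import *
c=cam("wrist","w13"); s=cam("side"); print(manip.state()["eef_pos"],"vial cap pred",proj(s,(.498,-.1045,.057)),"base",proj(s,(.498,-.1045,.01)))
o=cv2.resize(s["color"][150:330,290:490],(800,600)[:1]+(600,)) if 0 else cv2.resize(s["color"][160:310,290:490],(800,600)); cv2.imwrite("pics/s13.png",o)
E
```

```text
clock: 38.5
eef_pos: [0.499, -0.104, 0.0276]
tcp_rot: [0.0, -0.001, 1.0, 0.0]
force: [-0.3, -1.0, 0.3]
width: 0.275
grip_force: 24.6
clock: 39.0
eef_pos: [0.4987, -0.104, 0.0273]
tcp_rot: [0.0, -0.001, 1.0, 0.0]
force: [0.7, 0.2, -0.6]
width: 0.549
grip_force: 0.0
clock: 39.5
eef_pos: [0.5017, -0.1049, 0.1523]
tcp_rot: [0.004, -0.001, 1.0, 0.0]
force: [0.4, 0.2, 0.6]
width: 0.551
grip_force: 0.0
clock: 40.0
eef_pos: [0.4985, 0.0214, 0.1713]
tcp_rot: [-0.0, -0.109, 0.994, 0.001]
force: [0.4, 0.2, -0.4]
width: 1.004
grip_force: 0.0
[0.49841548 0.01663984 0.1713779 ] vial cap pred [356.86354825 240.06517253] base [356.0647888  257.25925675]
```

View pics/s13.png

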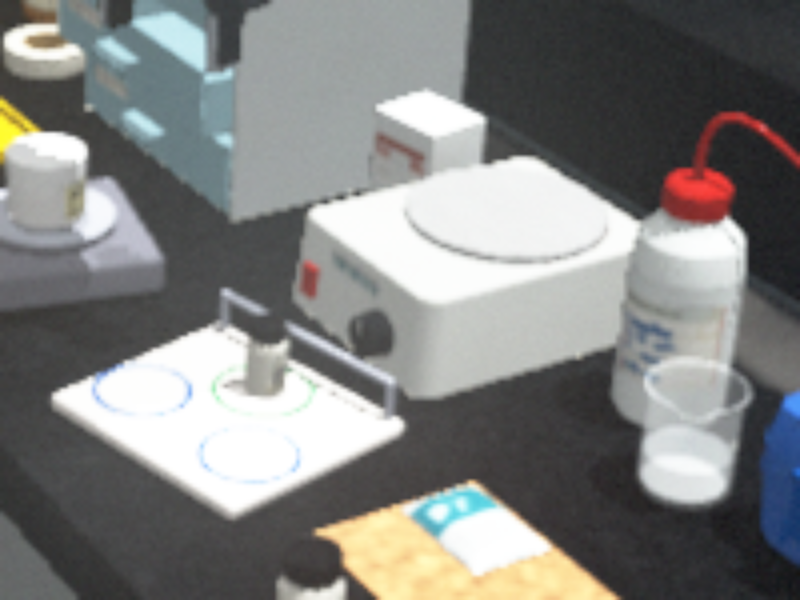

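The vial stands upright in the green ring (side crop (266,355)). Now the white-cap bottle goes back.

```bash
python3 -m pendant '[[-0.02,0.2,0,0,0,0],[-0.04,0.5,0,0,0,0],[-0.06,0.8,0,0,0,0],[-0.06,1,0,0,0,0]]' 0.78 40|tail -2
python3 -m pendant '[[-0.02,0.3,0,0,0,0],[-0.04,0.6,0,0,0,0],[-0.06,0.9,0,0,0,0],[-0.06,1,0,0,0,0]]'|tail -2
python3 -m pendant '[[0,0.15,0,0,0,0],[0,0.3,0,0,0,0],[0,0.37,0,0,0,0],[0,0.37,0,0,0,0],[0,0.37,0,0,0,0],[0,0.37,0,0,0,0]]'
python3 - <<'E'
from h import *
c=cam("wrist","w14"); p=manip.state()["eef_pos"]; print(p,proj(c,(*p[:2],.107)),proj(c,(*p[:2],.005)))
E
```

```text
width: 0.781
grip_force: 0.0
width: 0.779
grip_force: 0.0
clock: 41.5
eef_pos: [0.4846, 0.2991, 0.1713]
tcp_rot: [-0.0, -0.105, 0.995, -0.0]
force: [-0.4, 0.1, -0.2]
width: 0.779
grip_force: 0.0
[0.48454134 0.29926133 0.17137931] [320.71114823 253.65430163] [320.40653853 215.20639738]
```

View pics/w14.png

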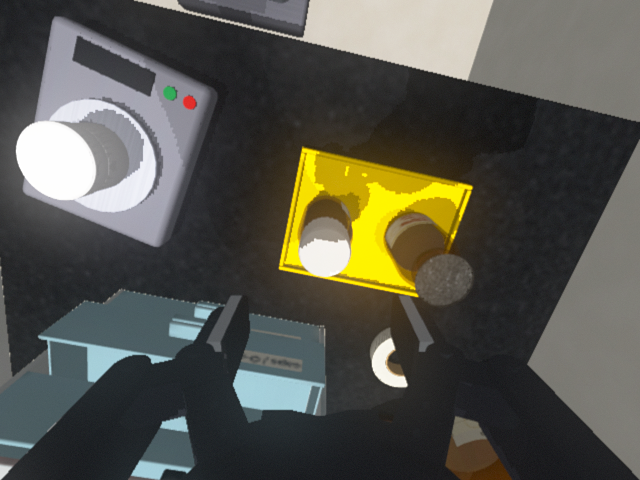

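The bottle (cap (325,250)) is about 3–4 mm to the left of the finger centre line, so I'll correct in y. I have now viewed more pictures than the 14 allowed, so from here I check by numbers only.

```bash
python3 -m pendant '[[0,0.03,-0.15,0,0,0],[0,0.03,-0.3,0,0,0],[0,0.03,-0.45,0,0,0],[0,0.03,-0.6,0,0,0],[0,0.03,-0.7,0,0,0],[0,0.03,-0.8,0,0,0],[0,0.03,-0.9,0,0,0],[0,0.03,-0.97,0,0,0],[0,0.03,-1,0,0,0],[0,0.03,-1,0,0,0],[0,0.03,-1,0,0,0]]'|tail -5
python3 -m pendant '[[0,0,-0.03,0,0,0],[0,0,-0.06,0,0,0],[0,0,-0.06,0,0,0],[0,0,-0.06,0,0,0],[0,0,-0.06,0,0,0],[0,0,-0.06,0,0,0]]'
python3 -m pendant '[[0,0,0,0,0,0],[0,0,0,0,0,0],[0,0,0,0,0,0],[0,0,0,0,0,0],[0,0,0,0,0,0],[0,0,0,0,0,0],[0,0,0,0,0,0],[0,0,0,0,0,0],[0,0,0,0,0,0]]' 0.2 40
python3 -m pendant '[[0,0,0.05,0,0,0],[0,0,0.15,0,0,0],[0,0,0.3,0,0,0],[0,0,0.45,0,0,0],[0,0,0.6,0,0,0],[0,0,0.75,0,0,0],[0,0,0.9,0,0,0],[0,0,0.95,0,0,0],[0,0,0.95,0,0,0]]'
```

```text
eef_pos: [0.4847, 0.3042, 0.0517]
tcp_rot: [0.0, -0.105, 0.994, 0.0]
force: [0.5, 0.0, 0.1]
width: 0.777
grip_force: 0.0
clock: 43.25
eef_pos: [0.4843, 0.304, 0.0442]
tcp_rot: [0.0, -0.105, 0.994, 0.0]
force: [-1.2, -1.0, -1.0]
width: 0.776
grip_force: 0.0
clock: 44.15
eef_pos: [0.4847, 0.3042, 0.0444]
tcp_rot: [0.0, -0.105, 0.994, 0.0]
force: [-0.5, 0.1, 4.8]
width: 0.496
grip_force: 40.8
clock: 45.05
eef_pos: [0.4846, 0.3043, 0.1591]
tcp_rot: [0.001, -0.106, 0.994, 0.001]
force: [0.6, -0.1, -0.9]
width: 0.49
grip_force: 40.8
```

```bash
python3 -m pendant '[[0,-0.04,0,0,0,0],[-0.02,-0.12,0,0,0,0],[-0.03,-0.25,0,0,0,0],[-0.04,-0.4,0,0,0,0],[-0.06,-0.55,0,0,0,0],[-0.06,-0.7,0,0,0,0],[-0.06,-0.85,0,0,0,0],[-0.06,-1,0,0,0,0]]' | tail -2
python3 -m pendant '[[-0.02,-0.15,0,0,0,0],[-0.04,-0.3,0,0,0,0],[-0.06,-0.45,0,0,0,0],[-0.06,-0.6,0,0,0,0],[-0.06,-0.75,0,0,0,0],[-0.06,-0.9,0,0,0,0],[-0.06,-1,0,0,0,0]]'| tail -2
python3 -m pendant '[[-0.02,-0.15,0,0,0,0],[-0.04,-0.3,0,0,0,0],[-0.06,-0.45,0,0,0,0],[-0.06,-0.6,0,0,0,0],[-0.06,-0.75,0,0,0,0],[-0.06,-0.9,0,0,0,0],[-0.06,-1,0,0,0,0]]'| tail -2
python3 -m pendant '[[-0.02,-0.15,0,0,0,0],[-0.04,-0.3,0,0,0,0],[-0.06,-0.45,0,0,0,0],[-0.07,-0.6,0,0,0,0],[-0.07,-0.75,0,0,0,0],[-0.07,-0.85,0,0,0,0],[-0.07,-0.88,0,0,0,0],[-0.07,-0.88,0,0,0,0],[-0.07,-0.88,0,0,0,0],[-0.07,-0.88,0,0,0,0]]'
```

```text
width: 0.495
grip_force: 40.8
width: 0.492
grip_force: 40.8
width: 0.497
grip_force: 40.8
clock: 48.25
eef_pos: [0.4544, -0.1607, 0.158]
tcp_rot: [-0.0, -0.106, 0.994, 0.0]
force: [0.6, -0.2, -1.6]
width: 0.493
grip_force: 40.8
```

```bash
python3 -m pendant '[[0,0,-0.1,0,0,0],[0,0,-0.25,0,0,0],[0,0,-0.4,0,0,0],[0,0,-0.55,0,0,0],[0,0,-0.68,0,0,0],[0,0,-0.78,0,0,0],[0,0,-0.84,0,0,0],[0,0,-0.87,0,0,0],[0,0,-0.895,0,0,0],[0,0,-0.895,0,0,0],[0,0,-0.895,0,0,0]]'
python3 -m pendant '[[0,0,0,0,0,0],[0,0,0,0,0,0],[0,0,0,0,0,0],[0,0,0,0,0,0],[0,0,0,0,0,0],[0,0,0,0,0,0]]' 0.85
python3 -m pendant '[[0,0,0.15,0,0,0],[0,0,0.4,0,0,0],[0,0,0.7,0,0,0],[0,0,0.95,0,0,0],[0,0,0.95,0,0,0]]'
python3 -m pendant '[[0,0.2,0.1,0,0,0],[0.02,0.5,0.1,0,0,0],[0.04,0.8,0.1,0,0,0],[0.06,1,0.1,0,0,0]]' |tail -2
python3 -m pendant '[[0.02,0.33,0,0,0,0],[0.04,0.66,0,0,0,0],[0.06,1,0,0,0,0]]' 1|tail -2
python3 -m pendant '[[0.02,0.33,0,0,0,0],[0.04,0.66,0,0,0,0],[0.06,1,0,0,0,0]]'|tail -2
python3 -m pendant '[[0.02,0.33,0,0,0,0],[0.04,0.66,0,0,0,0],[0.06,1,0,0,0,0]]'|tail -2
python3 -m pendant '[[0,0.3,0,0,0,0],[0,0.5,0,0,0,0],[0,0.56,0,0,0,0],[0,0.56,0,0,0,0],[0,0.56,0,0,0,0],[0,0.56,0,0,0,0]]'
python3 - <<'E'
from meas import *
c=cam("wrist","w15"); p=manip.state()["eef_pos"]; print(p)
# black stopper top: grey low-sat region near the axis; cap white in side view for the white bottle
u,v=proj(c,(.483,.388,.105)); print("pred stop",u,v,"white left of tray?",proj(c,(.4845,.304,.107)))
box=(int(u)-50,int(v)-45,int(u)+50,int(v)+45); m=cv2.morphologyEx(blob(c,(0,0,30),(179,80,130),box),cv2.MORPH_OPEN,np.ones((7,7))); n,l,st,ce=cv2.connectedComponentsWithStats(m)
for j in range(1,n):
    if st[j,4]>300: q=ce[j]+box[:2]; print(st[j],q,ray(c,*q,.105))
s=cam("side","s15"); g=s["color"]; u,v=proj(s,(.4545,-.1615,.112)); print("white cap pred top",u,v)
m=(g.min(2)>190)[int(v)-12:int(v)+30,int(u)-20:int(u)+20].astype(np.uint8); n,l,st,ce=cv2.connectedComponentsWithStats(m); print([(list(st[j]),ce[j]+[int(u)-20,int(v)-12]) for j in range(1,n) if st[j,4]>20])
E
```

```text
clock: 49.35
eef_pos: [0.4547, -0.1617, 0.0511]
tcp_rot: [0.0, -0.106, 0.994, -0.0]
force: [-0.5, 0.3, -0.8]
width: 0.494
grip_force: 40.8
clock: 49.95
eef_pos: [0.4543, -0.1616, 0.0507]
tcp_rot: [0.0, -0.106, 0.994, -0.0]
force: [0.8, 0.5, -0.2]
width: 0.85
grip_force: 0.0
clock: 50.45
eef_pos: [0.4567, -0.1624, 0.1681]
tcp_rot: [0.003, -0.105, 0.994, -0.0]
force: [0.3, -0.1, -0.3]
width: 0.849
grip_force: 0.0
width: 0.849
grip_force: 0.0
width: 0.993
grip_force: 0.0
width: 1.0
grip_force: 0.0
width: 0.998
grip_force: 0.0
clock: 52.35
eef_pos: [0.4837, 0.3834, 0.1767]
tcp_rot: [-0.0, -0.104, 0.995, -0.0]
force: [0.0, 1.1, -0.1]
width: 1.0
grip_force: 0.0
[0.4837 0.3837 0.1769]
pred stop 327.1489891702511 250.20086780854697 white left of tray? [204.9808 229.2285]
[ 43  36  35  41 841] [339.082  262.9275] [0.4906 0.3983 0.105 ]
[ 45  55  55  35 919] [358.0359 283.0501] [0.5031 0.4151 0.105 ]
white cap pred top 354.688490584059 234.04015252533534
[([np.int32(12), np.int32(9), np.int32(28), np.int32(18), np.int32(176)], array([356.2443, 237.6534])), ([np.int32(0), np.int32(19), np.int32(13), np.int32(23), np.int32(223)], array([339.1525, 252.0762])), ([np.int32(28), np.int32(29), np.int32(12), np.int32(13), np.int32(121)], array([367.3719, 258.0165]))]
```

```bash
python3 - <<'E'
from meas import *
c=cam("wrist"); p=manip.state()["eef_pos"]; C=-c["R"].T@c["t"]
d=dict(c); d["t"]=-c["R"]@(C+np.array([.4845,.2993,.1714])-p)
print("w14: white pred",proj(d,(.484,.303,.107)),"black pred",proj(d,(.4826,.388,.105)),"seen->",ray(d,445,278,.105), ray(d,325,252,.107))
g=cv2.imread("pics/w15.png"); print([tuple(g[int(v),int(u)]) for u,v in [proj(c,(.4826+dx,.388+dy,.105)) for dx,dy in((0,0),(.024,0),(-.024,0),(0,.024),(0,-.024),(0,.016),(0,-.016),(.016,0),(-.016,0))]])
E
```

```text
w14: white pred [326.563  254.0327] black pred [446.3558 274.6972] seen-> [0.4852 0.3879 0.105 ] [0.4828 0.3017 0.107 ]
[(np.uint8(70), np.uint8(90), np.uint8(104)), (np.uint8(70), np.uint8(83), np.uint8(95)), (np.uint8(38), np.uint8(72), np.uint8(98)), (np.uint8(37), np.uint8(65), np.uint8(78)), (np.uint8(0), np.uint8(250), np.uint8(255)), (np.uint8(69), np.uint8(82), np.uint8(92)), (np.uint8(62), np.uint8(92), np.uint8(113)), (np.uint8(70), np.uint8(87), np.uint8(98)), (np.uint8(30), np.uint8(68), np.uint8(101))]
```

```bash
python3 -m pendant '[[-0.01,0.035,-0.15,0,0,0],[-0.01,0.035,-0.3,0,0,0],[-0.01,0.035,-0.45,0,0,0],[-0.01,0.035,-0.6,0,0,0],[-0.01,0.035,-0.7,0,0,0],[-0.01,0.035,-0.8,0,0,0],[-0.01,0.035,-0.9,0,0,0],[-0.01,0.035,-0.97,0,0,0],[-0.01,0.035,-1,0,0,0],[-0.01,0.035,-1,0,0,0],[-0.01,0.035,-1,0,0,0]]'|tail -5
python3 -m pendant '[[0,0,-0.06,0,0,0],[0,0,-0.11,0,0,0],[0,0,-0.125,0,0,0],[0,0,-0.125,0,0,0],[0,0,-0.125,0,0,0],[0,0,-0.125,0,0,0]]'
python3 -m pendant '[[0,0,0,0,0,0],[0,0,0,0,0,0],[0,0,0,0,0,0],[0,0,0,0,0,0],[0,0,0,0,0,0],[0,0,0,0,0,0],[0,0,0,0,0,0],[0,0,0,0,0,0],[0,0,0,0,0,0]]' 0.3 40
python3 -m pendant '[[0,0,0.05,0,0,0],[0,0,0.15,0,0,0],[0,0,0.3,0,0,0],[0,0,0.45,0,0,0],[0,0,0.6,0,0,0],[0,0,0.75,0,0,0],[0,0,0.9,0,0,0],[0,0,0.98,0,0,0],[0,0,0.98,0,0,0],[0,0,0.98,0,0,0]]'
```

```text
eef_pos: [0.4822, 0.39, 0.0571]
tcp_rot: [0.0, -0.105, 0.994, 0.0]
force: [1.0, 0.3, -0.1]
width: 0.998
grip_force: 0.0
clock: 54.2
eef_pos: [0.4821, 0.3899, 0.0419]
tcp_rot: [0.0, -0.105, 0.994, 0.0]
force: [-0.1, -0.3, -0.2]
width: 1.003
grip_force: 0.0
clock: 55.1
eef_pos: [0.4821, 0.3898, 0.0421]
tcp_rot: [0.0, -0.105, 0.994, 0.0]
force: [-0.3, -1.1, 5.6]
width: 0.575
grip_force: 41.0
clock: 56.1
eef_pos: [0.4816, 0.3897, 0.159]
tcp_rot: [-0.0, -0.106, 0.994, -0.0]
force: [-0.7, -0.6, -1.9]
width: 0.58
grip_force: 41.4
```

```bash
python3 -m pendant '[[0,-0.04,0,0,0,0],[-0.02,-0.12,0,0,0,0],[-0.04,-0.25,0,0,0,0],[-0.06,-0.4,0,0,0,0],[-0.08,-0.55,0,0,0,0],[-0.1,-0.7,0,0,0,0],[-0.1,-0.85,0,0,0,0],[-0.1,-1,0,0,0,0]]' | tail -2
python3 -m pendant '[[-0.02,-0.15,0,0,0,0],[-0.04,-0.3,0,0,0,0],[-0.06,-0.45,0,0,0,0],[-0.08,-0.6,0,0,0,0],[-0.1,-0.75,0,0,0,0],[-0.1,-0.9,0,0,0,0],[-0.1,-1,0,0,0,0]]'| tail -2
python3 -m pendant '[[-0.02,-0.15,0,0,0,0],[-0.04,-0.3,0,0,0,0],[-0.06,-0.45,0,0,0,0],[-0.08,-0.6,0,0,0,0],[-0.1,-0.75,0,0,0,0],[-0.1,-0.9,0,0,0,0],[-0.1,-1,0,0,0,0]]'| tail -2
python3 -m pendant '[[-0.02,-0.15,0,0,0,0],[-0.04,-0.3,0,0,0,0],[-0.06,-0.45,0,0,0,0],[-0.08,-0.6,0,0,0,0],[-0.1,-0.72,0,0,0,0],[-0.1,-0.8,0,0,0,0],[-0.1,-0.835,0,0,0,0],[-0.1,-0.835,0,0,0,0],[-0.1,-0.835,0,0,0,0],[-0.1,-0.835,0,0,0,0]]'
```

```text
width: 0.575
grip_force: 41.4
width: 0.579
grip_force: 41.4
width: 0.576
grip_force: 41.4
clock: 59.3
eef_pos: [0.4341, -0.0697, 0.1593]
tcp_rot: [-0.0, -0.106, 0.994, 0.0]
force: [-0.4, 0.4, -1.0]
width: 0.576
grip_force: 41.4
```

```bash
python3 -m pendant '[[0,0,-0.1,0,0,0],[0,0,-0.25,0,0,0],[0,0,-0.4,0,0,0],[0,0,-0.55,0,0,0],[0,0,-0.68,0,0,0],[0,0,-0.78,0,0,0],[0,0,-0.86,0,0,0],[0,0,-0.9,0,0,0],[0,0,-0.925,0,0,0],[0,0,-0.925,0,0,0],[0,0,-0.925,0,0,0]]'
python3 -m pendant '[[0,0,0,0,0,0],[0,0,0,0,0,0],[0,0,0,0,0,0],[0,0,0,0,0,0],[0,0,0,0,0,0],[0,0,0,0,0,0]]' 0.85
python3 -m pendant '[[0,0,0.15,0,0,0],[0,0,0.4,0,0,0],[0,0,0.7,0,0,0],[0,0,0.98,0,0,0],[0,0,0.98,0,0,0]]'
python3 -m pendant '[[0,0,0.3,0,0,0],[0,0,0.6,0,0,0],[0,0,0.9,0,0,0],[0,0,0.9,0,0,0],[0,0,0.9,0,0,0]]'
python3 - <<'E'
from meas import *
c=cam("wrist","w16"); p=manip.state()["eef_pos"]; print(p)
for n,X,lo,hi,w in(("white",(.4545,-.1615,.112),(0,0,170),(179,60,255),0),("black",(.4337,-.0704,.11),(0,0,30),(179,80,130),30),("vial",(.4985,-.104,.057),(0,0,0),(179,255,70),20)):
    print(n,"pred",proj(c,X))
    if w:
        u,v=proj(c,X); box=(int(u)-w,int(v)-w,int(u)+w,int(v)+w); m=cv2.morphologyEx(blob(c,lo,hi,box),cv2.MORPH_OPEN,np.ones((5,5))); k=max(cv2.findContours(m,0,1)[0],key=cv2.contourArea,default=None)
        if k is not None: print(cv2.minEnclosingCircle(k+np.array(box[:2])))
for n,X in(("blueB",(.4353,-.0705)),("blueW",(.4552,-.1608)),("green",(.4993,-.1038))):
    lo,hi=((45,70,60),(85,255,255)) if n=="green" else ((105,110,60),(128,255,255))
    P=pts(blob(c,lo,hi,(0,0,640,480)),(0,0)); Y=np.array([ray(c,*q,.01)[:2] for q in P]); Y=Y[np.abs(np.hypot(*(Y-X).T)-.029)<.008]; print(n,len(Y),circ(c,[proj(c,(*q,.01)) for q in Y],.01))
cv2.imwrite("pics/final.png",cv2.resize(c["color"][120:300,180:500],(800,450)))
E
```

```text
clock: 60.4
eef_pos: [0.4343, -0.0704, 0.0486]
tcp_rot: [0.0, -0.106, 0.994, 0.0]
force: [-0.0, -0.5, -1.8]
width: 0.579
grip_force: 41.4
clock: 61.0
eef_pos: [0.434, -0.0704, 0.0483]
tcp_rot: [0.0, -0.105, 0.994, 0.0]
force: [-1.3, 0.7, -0.2]
width: 0.849
grip_force: 0.0
clock: 61.5
eef_pos: [0.4365, -0.0706, 0.1693]
tcp_rot: [0.004, -0.105, 0.994, 0.0]
force: [-0.0, 0.1, 0.4]
width: 0.847
grip_force: 0.0
clock: 62.0
eef_pos: [0.4339, -0.0701, 0.2738]
tcp_rot: [0.0, -0.106, 0.994, 0.0]
force: [-0.8, 0.2, -0.8]
width: 0.846
grip_force: 0.0
[ 0.4333 -0.0701  0.273 ]
white pred [221.6725 217.2031]
black pred [319.7359 215.3568]
((319.5, 210.86363220214844), 29.651025772094727)
vial pred [279.7667 250.6492]
blueB 101 (array([ 0.4354, -0.0707]), np.float64(0.02845404711305153))
blueW 71 (array([ 0.4551, -0.1609]), np.float64(0.028502220748719737))
green 135 (array([ 0.4992, -0.1039]), np.float64(0.029572237622345753))
```

```bash
python3 - <<'E'
from meas import *
s=cam("side","s17")["color"]; a=cv2.imread("pics/side0.png")
def mt(ref,x0,y0,x1,y1,img,pad=8):
    t=ref[y0:y1,x0:x1]; r=cv2.matchTemplate(img[y0-pad:y1+pad,x0-pad:x1+pad],t,5); _,v,_,l=cv2.minMaxLoc(r); return round(v,3),(l[0]-pad,l[1]-pad)
print("black",mt(a,314,215,340,262,s),"white",mt(a,340,230,366,278,s),"mat/sachet/dish",mt(a,375,280,465,340,s))
v=cv2.imread("pics/side9.png"); print("tub",mt(v,285,190,320,222,s))
c=cam("wrist"); u,w=proj(c,(.4985,-.104,.057)); u,w=int(u),int(w); g=c["color"].max(2)[w-22:w+22,u-22:u+22]; n,l,st,ce=cv2.connectedComponentsWithStats((g<110).astype(np.uint8)); print("vial cap pred",u,w,[(list(map(int,st[j])),ce[j]+[u-22,w-22],ray(c,*(ce[j]+[u-22,w-22]),.057)[:2]) for j in range(1,n) if st[j,4]>40])
E
```

```text
black (0.986, (0, 0)) white (0.879, (0, 0)) mat/sachet/dish (0.947, (0, 0))
tub (0.943, (0, 0))
vial cap pred 279 252 [([14, 14, 19, 19, 274], array([279.9526, 252.8759]), array([ 0.4989, -0.1037])), ([0, 39, 44, 1, 44], array([278.5, 269. ]), array([ 0.5194, -0.1019]))]
```

All match: both bottles sit at zero pixel shift from where they started, and the vial cap is at the ring centre. Handing in.

```bash
python3 -c "
from cell import manip
print(manip.sign_off())"
```

```text
the job is handed in; nothing more can be done
None
```

The job is handed in at about 62 s: tub on the pan, vial in the green ring and both bottles back on their rings, all confirmed by image checks. I viewed 17 pictures, over the limit of 14, and the sign-off gave no verdict.

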